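Fetch the hemmed-in sample jar to the balance and restore the reagent tray

TASK

The squat little sample jar at the back of the grey reagent tray, hemmed in by three tall bottles, is wanted on the balance. Stand all three tall bottles upright on the steel side tray, then take out the jar and set it down gently, upright, in the middle of the balance pan, and then put each tall bottle back upright in the reagent tray on the very spot where it stood at the start. Do not tip anything over, and leave the dropper bottle, the cover-glass box and the Petri dishes where they are.

Things in the scene. Friction and masses are not known exactly. Their poses are not given: they have to be found in the camera images.
- jar_mid (a point): squat all-white screw jar with a ribbed white lid and a paper band; 47 mm diameter, 50 mm tall, about 0.09 kg; the point is its centre, 25 mm above its underside; z up its axis. It stands in the reagent tray between the tall bottles (only about 6 to 17 mm from them). It can be gripped across its 47 mm diameter, once the bottles are away
- round_mid (a point): round amber glass bottle with narrow black screw cap; body 56 mm diameter up to 100 mm, then a shoulder, cap 36 mm diameter from 122 mm to the top at 150 mm; about 0.32 kg; the point is its centre, 75 mm above its underside; z up its axis. Grip it by the cap from above
- square_mid (a point): square white plastic bottle with narrow black screw cap; body 54 x 54 mm (its x and y) up to 96 mm, then a shoulder, cap 36 mm diameter from 112 mm to the top at 140 mm; about 0.26 kg; the point is its centre, 70 mm above its underside; z up its axis. Grip it by the cap from above
- wide_mid (a point): round white plastic bottle with a wide mouth and broad black screw lid; body 58 mm diameter up to 98 mm, lid 52 mm diameter from 108 mm to the top at 135 mm; about 0.24 kg; the point is its centre, 67.5 mm above its underside; z up its axis. Grip it by the lid from above
- reagent_tray: fixed open grey plastic tray, 180 mm (its x) by 240 mm (its y), walls 4 mm thick and 14 mm high, inner floor 4 mm above the bench; the origin is the centre of its underside. At the start the jar stands near 40 mm along its +x (the back), and the three tall bottles, in any order, in front of it and to its left and right, about 66 mm from the jar centre to centre
- side_tray: fixed low steel tray, empty, 280 mm (its x) by 130 mm (its y), walls 3 mm thick and 12 mm high with a rolled edge to 15 mm, inner floor 3 mm above the bench; the origin is the centre of its underside. To the left or right of the reagent tray, the balance on the other side. The three bottles stand in it in a row along its x, for example at -80, 0 and +80 mm
- pan (a point): laboratory balance, fixed, white housing 260 x 190 mm with its display and keys towards the robot; this point is the centre of the top face of its round steel pan, 130 mm diameter, 76 mm above the bench (housing up to 67 mm); x points away from the keys, z up
- dropper_mid (a point): bystander in a front corner of the reagent tray: small amber dropper bottle with rubber bulb, 28 mm diameter, 76 mm tall; the point is its centre, 38 mm up. Leave it
- cover_mid (a point): bystander in the other front corner of the reagent tray: little box of cover glasses, 33 x 33 x 25 mm; the point is its centre. Leave it
- petri_mid (a point): bystander on the bench nearer the robot: stack of three clear Petri dishes, 90 mm diameter, 45 mm tall; the point is its centre, 22 mm up. Leave it
Not all that is in view belongs to the job. What is shaped like the part that bears square_mid but blue is not meant.

How it is judged:
On the way, in this order (a step that is already met when the one before it is completed fails the run):
1. all three tall bottles stand upright on the side tray together (x of round_mid in the frame of side_tray between -0.125 and 0.125 m and y of round_mid in the frame of side_tray between -0.047 and 0.047 m and z of round_mid in the frame of side_tray below 0.086 m and angle between each of round_mid, square_mid, wide_mid's own z axis and vertical below 0.1 rad and x of square_mid in the frame of side_tray between -0.125 and 0.125 m and y of square_mid in the frame of side_tray between -0.047 and 0.047 m and z of square_mid in the frame of side_tray below 0.081 m and x of wide_mid in the frame of side_tray between -0.125 and 0.125 m and y of wide_mid in the frame of side_tray between -0.047 and 0.047 m and z of wide_mid in the frame of side_tray below 0.0785 m), for 0.2 s.
2. the jar stands upright in the middle of the balance pan (horizontal distance between jar_mid and pan below 0.015 m and z of jar_mid in the frame of pan between 0.02 and 0.031 m and angle between jar_mid's own z axis and vertical below 0.1 rad), for 0.2 s.
At the end, for the whole second after the job is handed in: the jar stands upright on the balance pan with its axis within 15 mm of the pan's centre; each of the three tall bottles stands upright in the reagent tray within 15 mm of where it stood at the start; all released and at rest (all of step 2 and distance of each of round_mid, square_mid, wide_mid from where it was at the start of the episode below 0.015 m and angle between each of round_mid, square_mid, wide_mid's own z axis and vertical below 0.1 rad and linear speed of each of jar, round_bottle, square_bottle, wide_bottle below 0.02 m/s); the robot touches nothing.
It fails at once if the dropper bottle, the cover-glass box or the Petri dishes moved more than 20 mm (distance of any of dropper_mid, cover_mid, petri_mid from where it was at the start of the episode above 0.02 m).
It fails at once if a tall bottle or the jar is tipped by more than 35 degrees (angle between any of round_mid, square_mid, wide_mid, jar_mid's own z axis and vertical above 0.61 rad).
It fails at once if the jar is dropped or pressed hard on the balance (more than 40 N) (contact force between jar and balance above 40 N).
It also fails if it takes over 147 s, if anything falls off the work surface, if the arm or the gripper's body presses on something with over 40 N, if the wrist force passes 120 N, or if a joint passes its speed limit or range.

ROBOT

A 7-joint arm with a two-finger parallel gripper is mounted at the origin on the work surface. World frame = base frame: x ahead of the robot, y to its left, z up, the work surface at z = 0. Lengths are in m, angles in rad, forces in N, time in s.
With the tool pointing down it reaches from about 0.4 to 0.9 m from the base axis. Payload 5.6 kg.
Tool frame: the origin (TCP) lies midway between the tips of the shut fingers; the grasp point (between the pads) lies 19 mm behind it; z points along the fingers, y is the line along which they close (so a half turn about z gives the same grasp; the last joint's range is limited). The gripper opens to 92 mm and grips with 3 to 60 N. Pads are 20 mm wide; open, the fingers measure 128 mm over their backs; the gripper's body (75 mm by 189 mm) begins 69 mm behind the grasp point.
Start: joints at [-1.283, 0.468, -0.012, 1.603, 0.006, 1.071, -0.056], TCP at [0.211, 0.615, 0.215] pointing down, gripper open.
Joint ranges: [-2.53, 2.53], [-0.31, 2.02], [-1.57, 1.55], [0.28, 2.44], [-1.29, 4.43], [0.15, 1.84], [-2.92, 2.92]. Speed limits (rad/s): [2.57, 2.57, 3.14, 3.14, 3.14, 3.14, 3.14].

INTERFACE

Orientations are given as a unit quaternion [w, x, y, z].
In Python, from cell import env gives the robot as it stands. The module is installed in compiled form; this text tells all that it offers.
- The arm moves only by the shell command python3 -m creep 'ROWS'. ROWS is JSON, a list of rows, each a list of 3 entries, a list of its own where there are three numbers: the shift along the tool's x, y, z scaled (see below), then the turn, a rotation vector about the tool's x, y, z scaled (see below), then the opening, from 0 (shut) to 1 (fully open). In form: [[[tx, ty, tz], [rx, ry, rz], hand], ...]. A call has 1 to 8 rows; each row shifts and turns the commanded pose from where the row before left it, along the tool's axes as they then stand; what a row does not reach is not made up. The controller multiplies each number of a shift by 20 mm and each number of a turn by 0.1 rad. A row lasts 1/12 s, in which the tool goes at most 41.7 mm and 7.16 degrees, less where a joint would pass 70% of its speed; a pose out of reach is approached as far as the arm can. A call with a number of a shift or a turn outside -1 to 1 is refused whole. A call with a gripper value outside its range is refused whole. The fingers move at their own pace and stop on an object; the grip force is fixed at half the most. Time passes only in rows, so rows that do not move let the fingers close. It gives the time, the measured TCP pose, the force and the opening at its end, in the units of the state.
- env.state(): the state, without advancing time (a new reading comes with each control period).
- env.capture(name): name is "scene" or "top" or "wrist"; returns a dict with "frame" (420x560x3 uint8, blue, green, red), "depth" (420x560 float32, m along the optical axis (not along the pixel's ray), 0 where there is no reading), "mtx" (3x3 intrinsics, pixels), "k1" (the pictures are not rectified: a ray, as slopes to the right and down, at radius r is drawn at 1 + k1 r^2 times it, then the intrinsics apply), "R" (3x3) and "t" (3): a world point X has camera coordinates R X + t. Camera axes: x right, y down, z forward; pixel columns grow to the right and rows downward; lengths in m; the calibration is good to about 2 mm. A picture is of the moment at which its call begins.
- env.close_job(): hands the job in, once; it reports no verdict.
The state is a dict: "time_s": time; "qpos": joint angles; "dq": joint speeds; "tau": joint torques, N m; "tool_pos": TCP position; "ee_rot": TCP orientation; "wrist_force": force on the tool from outside, world axes, zero at the start; "moment": the same for the moment, N m; "opening": opening from 0.0 (shut) to 1.0 (fully open).
Only numpy, scipy, OpenCV 4.12 (cv2) and the standard library are available. Lean on these libraries where they do the work, as an engineer would, in place of code of your own. Each camera call takes 0.05 s, during which the arm holds its last target. There are 200 camera calls.

## Working session

There is one attempt and no reset: what is moved stays moved. The work goes in short steps, Python scripts to look and compute and a shell command to move; the robot and the scene stay as the last step left them, time stands still between calls to the robot, and variables do not carry over. Pictures are saved under pics/ and viewed, on a budget of 14 in all, crops included, one or two more only if the job needs it, and the job is handed in when it is done.

```bash
mkdir -p pics; cat > h.py <<'E'
from cell import env
import numpy as np, cv2
def cap(n,f):
    c=env.capture(n); cv2.imwrite('pics/'+f+'.png',c['frame']); np.savez('pics/'+f+'.npz',**c); return c
def load(f): return dict(np.load('pics/'+f+'.npz'))
def ray(c,u,v):
    m=c['mtx']; p=np.array([(u-m[0,2])/m[0,0],(v-m[1,2])/m[1,1]]); q=p.copy()
    for _ in range(20): q=p/(1+float(c['k1'])*(q@q))
    return np.r_[q,1]
def atz(c,u,v,z):
    R,t=c['R'],c['t']; d=R.T@ray(c,u,v); o=-R.T@t; return o+d*(z-o[2])/d[2]
def dep(c,u,v): return c['R'].T@(ray(c,u,v)*c['depth'][int(v),int(u)]-c['t'])
E
python3 - <<'E'
from h import *
a=cap('top','top0')
b=cap('scene','scene0')
for c in(a,b): print(c['mtx'],c['k1'],-c['R'].T@c['t'])
print(env.state())
E
```

```text
[[464.22172752   0.         279.75628134]
 [  0.         464.22172752 205.18366377]
 [  0.           0.           1.        ]] -0.157050407281272 [ 0.36187471 -0.01214697  1.02125114]
[[403.33992179   0.         280.72181809]
 [  0.         403.33992179 208.59111858]
 [  0.           0.           1.        ]] -0.10528564541981209 [ 1.11227997 -0.54525001  0.65798972]
{'time_s': 0.1, 'qpos': array([-1.28301983,  0.46827203, -0.01161984,  1.60353065,  0.00600026,
        1.07139726, -0.05632145]), 'dq': array([-6.12141175e-04, -2.31261596e-03,  2.75664213e-03, -3.17375750e-03,
        7.01631184e-05,  3.96232923e-04, -2.86012491e-05]), 'tau': array([ 5.59882374e-04, -5.21647382e+01, -1.24541757e-02, -2.44367999e+01,
       -5.67550433e-02,  1.41038129e-02,  4.46025399e-05]), 'tool_pos': array([0.21098886, 0.61424848, 0.21374705]), 'ee_rot': array([-7.64437207e-05,  1.64670055e-01,  9.86348394e-01, -7.82616783e-04]), 'wrist_force': array([ 0.38739182, -0.26504813,  0.16964389]), 'moment': array([ 0.02413804, -0.03005159,  0.03502354]), 'opening': 0.9982808599013681}
```

View pics/top0.png

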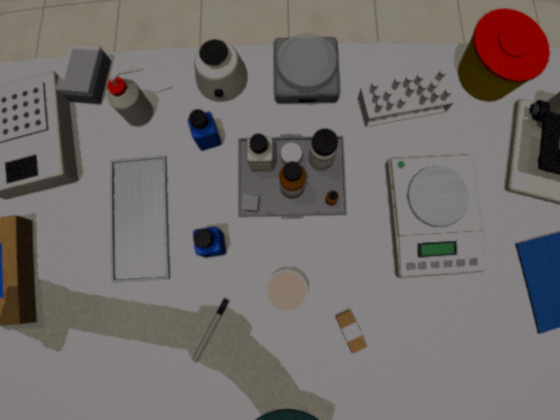

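View pics/scene0.png

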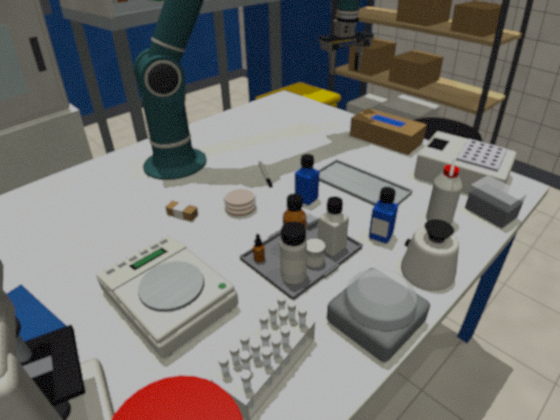

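The top view shows the jar at (291,152), the square white bottle's cap at (258,143), the wide lid at (324,143) and the amber round cap at (292,171). Possible confusions are the blue square bottles at (200,120) and (205,240), the dropper at (332,198) and the white kettle-like vessel at (218,68). The side tray is on the left at (140,218), and the balance pan on the right at (438,196).

```bash
python3 - <<'E'
from h import *
c=load('top0'); f=c['frame']
a=cv2.resize(f[125:225,230:355],None,fx=6,fy=6,interpolation=cv2.INTER_CUBIC)
cv2.imwrite('pics/crop0.png',cv2.convertScaleAbs(a,alpha=1.6))
for n,u,v in[('sq',258,143),('wide',324,138),('rnd',292,171),('jar',291,152),('pan',438,196),('side',140,218),('floor',270,200),('bench',250,300)]:
    print(n,dep(c,u,v).round(3))
for n,z,ps in[('side',.015,[(112,158),(166,156),(169,279),(115,281)]),('reag',.014,[(239,139),(344,137),(346,214),(239,216)])]:
    q=np.array([atz(c,*p,z) for p in ps]); print(n,q.round(3)[:,:2],q.mean(0).round(3))
# pan ellipse
E
```

```text
sq [0.648 0.046 0.141]
wide [ 0.655 -0.085  0.142]
rnd [ 0.584 -0.02   0.158]
jar [ 0.654 -0.02   0.052]
pan [ 0.545 -0.326  0.078]
side [0.524 0.325 0.002]
floor [0.558 0.029 0.007]
bench [ 0.339  0.076 -0.   ]
side [[0.664 0.395]
 [0.664 0.266]
 [0.386 0.252]
 [0.382 0.375]] [0.524 0.322 0.015]
reag [[ 0.7    0.098]
 [ 0.699 -0.141]
 [ 0.522 -0.138]
 [ 0.522  0.098]] [ 0.611 -0.021  0.014]
```

View pics/crop0.png

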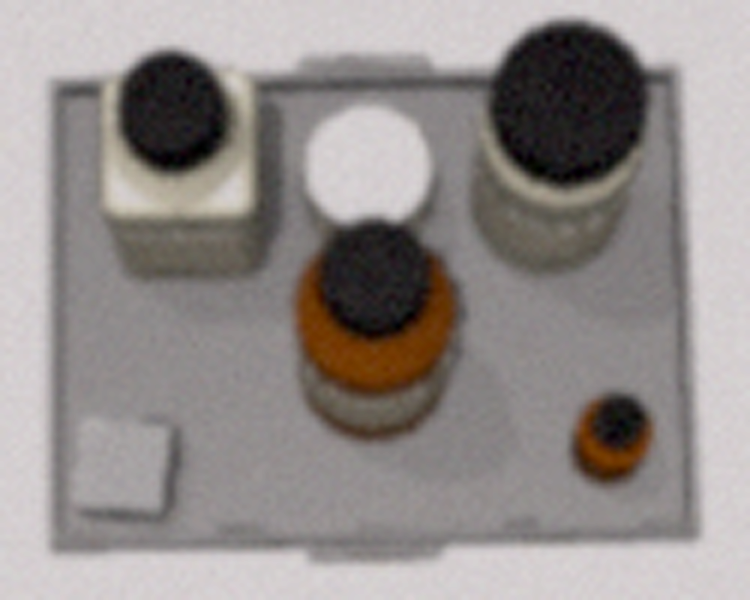

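Crop0: square cap centre (172,111), wide lid (568,103), amber cap (375,278), jar lid (368,167), all matching the description (white, wide lid, amber, squat). Dropper is at (615,430) and the cover box at (125,465).

```bash
python3 - <<'E'
from h import *
c=load('top0')
for n,u,v,z in[('sq',258.6,143.4,.144),('wide',324.6,142.1,.139),('rnd',292.4,171.2,.154),('jar',291.2,152.7,.054),('jar_lid',291.2,152.7,.054),('drop',332,198,.08),('blue',204,239,.14)]:
    print(n,atz(c,u,v,z).round(4), c['depth'][int(v),int(u)])
P=[];
for v in range(155,240):
  for u in range(395,480):
    if c['depth'][v,u]>0:
        p=dep(c,u,v)
        if .0735<p[2]<.083: P.append((u,v))
P=np.array(P,np.int32); m=np.zeros((420,560),np.uint8); m[P[:,1],P[:,0]]=255
m=cv2.morphologyEx(m,cv2.MORPH_OPEN,np.ones((5,5)))
n,l,s,ct=cv2.connectedComponentsWithStats(m); k=1+s[1:,4].argmax(); print(s[k],ct[k],atz(c,*ct[k],.076))
e=[atz(c,u,196,.076) for u in(s[k][0],s[k][0]+s[k][2])]; print(e)
E
python3 -m creep '[[[0,0,-1],[0,0,-0.83],1],[[0,0,-1],[0,0,-0.83],1],[[0,0,-1],[0,0,-0.83],1],[[0,0,-1],[0,0,-0.83],1],[[0,0,0],[0,0,0],1],[[0,0,0],[0,0,0],1]]'
```

```text
sq [0.6459 0.0446 0.144 ] 0.917635
wide [ 0.6472 -0.0862  0.139 ] 0.91713166
rnd [ 0.5851 -0.0207  0.154 ] 0.8883463
jar [ 0.6522 -0.0201  0.054 ] 1.0053445
jar_lid [ 0.6522 -0.0201  0.054 ] 1.0053445
drop [ 0.5453 -0.102   0.08  ] 0.97903526
blue [0.4587 0.1517 0.14  ] 0.8876213
[ 411  167   52   41 1192] [435.69379195 185.49916107] [ 0.56842662 -0.32337001  0.076     ]
[array([ 0.54691018, -0.26848615,  0.076     ]), array([ 0.54471856, -0.38125475,  0.076     ])]
time_s: 0.6
tool_pos: [0.2113, 0.615, 0.2952]
ee_rot: [0.0, 0.0, 1.0, 0.001]
wrist_force: [0.2, -0.4, -1.0]
opening: 1.003
```

```bash
python3 -m creep '[[[-0.6,-1,0],[0,0,0],1],[[-0.6,-1,0],[0,0,0],1],[[-0.6,-1,0],[0,0,0],1],[[-0.6,-1,0],[0,0,0],1],[[-0.6,-1,0],[0,0,0],1],[[-0.6,-1,0],[0,0,0],1],[[-0.6,-1,0],[0,0,0],1],[[-0.6,-1,0],[0,0,0],1]]'
python3 -m creep '[[[-0.6,-1,0],[0,0,0],1],[[-0.6,-1,0],[0,0,0],1],[[-0.6,-1,0],[0,0,0],1],[[-0.6,-1,0],[0,0,0],1],[[-0.6,-1,0],[0,0,0],1],[[-0.6,-1,0],[0,0,0],1],[[-0.6,-1,0],[0,0,0],1],[[-0.6,-1,0],[0,0,0],1]]'
python3 -m creep '[[[-0.6,-1,0],[0,0,0],1],[[-0.6,-1,0],[0,0,0],1],[[-0.6,-1,0],[0,0,0],1],[[-0.6,-1,0],[0,0,0],1],[[-0.6,-1,0],[0,0,0],1],[[-0.6,-1,0],[0,0,0],1],[[-0.6,-1,0],[0,0,0],1],[[-0.6,-1,0],[0,0,0],1]]'
python3 -m creep '[[[-0.6,-1,0],[0,0,0],1],[[-0.6,-1,0],[0,0,0],1],[[-0.6,-1,0],[0,0,0],1],[[-0.6,-1,0],[0,0,0],1],[[-0.6,-1,0],[0,0,0],1],[[-0.6,-0.8,0],[0,0,0],1],[[0,0,0],[0,0,0],1],[[0,0,0],[0,0,0],1]]'
python3 - <<'E'
from h import *
cap('wrist','w1')
E
```

```text
time_s: 1.27
tool_pos: [0.3074, 0.453, 0.2927]
ee_rot: [-0.001, 0.0, 1.0, -0.001]
wrist_force: [-0.2, 0.2, 0.7]
opening: 1.0
time_s: 1.93
tool_pos: [0.4032, 0.2933, 0.2929]
ee_rot: [-0.001, 0.0, 1.0, -0.001]
wrist_force: [0.4, 0.5, 0.6]
opening: 1.0
time_s: 2.6
tool_pos: [0.4992, 0.1337, 0.2929]
ee_rot: [-0.001, 0.0, 1.0, -0.001]
wrist_force: [0.3, -0.9, 0.8]
opening: 0.997
time_s: 3.27
tool_pos: [0.5712, 0.0182, 0.2928]
ee_rot: [-0.001, 0.001, 1.0, -0.0]
wrist_force: [-0.2, 0.4, 0.3]
opening: 1.001
```

View pics/w1.png

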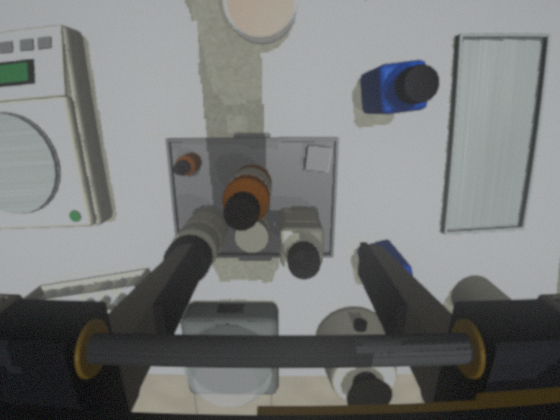

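The wrist view shows the amber cap at (242,210), square cap (304,259), jar lid (252,238), and side-tray corners at about (458,37), (547,37), (524,231), (443,232).

```bash
python3 - <<'E'
from h import *
c=load('w1')
for n,u,v,z in[('sq',304.5,259.5,.144),('rnd',242,210.5,.154),('jar',252,238,.054)]:
    print(n,atz(c,u,v,z).round(4),dep(c,u,v).round(3))
q=np.array([atz(c,*p,.015) for p in[(458,37),(547,37),(524,231),(443,232)]]);print(q.round(3),q.mean(0))
print([np.linalg.norm(q[i]-q[i-1]).round(3) for i in range(4)])
E
```

```text
sq [0.6443 0.0467 0.144 ] [0.645 0.047 0.144]
rnd [ 0.5852 -0.0183  0.154 ] [ 0.585 -0.018  0.154]
jar [ 0.6555 -0.0183  0.054 ] [ 0.655 -0.018  0.055]
[[0.392 0.252 0.015]
 [0.385 0.378 0.015]
 [0.662 0.399 0.015]
 [0.663 0.267 0.015]] [0.52561618 0.3241664  0.015     ]
[np.float64(0.271), np.float64(0.127), np.float64(0.278), np.float64(0.132)]
```

```bash
python3 -m creep '[[[-0.35,-0.95,0],[0,0,0],1],[[-0.35,-0.95,0],[0,0,0],1],[[0,0,1],[0,0,0],1],[[0,0,1],[0,0,0],1],[[0,0,1],[0,0,0],1],[[0,0,1],[0,0,0],1],[[0,0,0],[0,0,0],1],[[0,0,0],[0,0,0],1]]'
python3 -m creep '[[[0,0,1],[0,0,0],1],[[0,0,1],[0,0,0],1],[[0,0,1],[0,0,0],1],[[0,0,0.7],[0,0,0],1],[[0,0,0.5],[0,0,0],1],[[0,0,0],[0,0,0],1],[[0,0,0],[0,0,0],1]]'
python3 -m creep '[[[0,0,0],[0,0,0],0.3],[[0,0,0],[0,0,0],0.3],[[0,0,0],[0,0,0],0],[[0,0,0],[0,0,0],0],[[0,0,0],[0,0,0],0],[[0,0,0],[0,0,0],0],[[0,0,0],[0,0,0],0],[[0,0,0],[0,0,0],0]]'
```

```text
time_s: 3.98
tool_pos: [0.5847, -0.0175, 0.2137]
ee_rot: [-0.001, -0.001, 1.0, 0.0]
wrist_force: [0.8, 0.0, 0.8]
opening: 0.999
time_s: 4.57
tool_pos: [0.5864, -0.0185, 0.1314]
ee_rot: [0.0, -0.001, 1.0, 0.0]
wrist_force: [0.3, -0.0, 0.6]
opening: 1.002
time_s: 5.23
tool_pos: [0.5859, -0.0189, 0.1306]
ee_rot: [0.0, -0.001, 1.0, -0.0]
wrist_force: [0.1, -0.7, 0.5]
opening: 0.443
```

```bash
python3 -m creep '[[[0,0,0],[0,0,0],0],[[0,0,0],[0,0,0],0],[[0,0,0],[0,0,0],0],[[0,0,0],[0,0,0],0],[[0,0,0],[0,0,0],0]]'
python3 -m creep '[[[0,0,-0.3],[0,0,0],0],[[0,0,-0.5],[0,0,0],0],[[0,0,-1],[0,0,0],0],[[0,0,-1],[0,0,0],0],[[0,0,-1],[0,0,0],0],[[0,0,-1],[0,0,0],0],[[0,0,-1],[0,0,0],0],[[0,0,-1],[0,0,0],0]]'
```

```text
time_s: 5.65
tool_pos: [0.5859, -0.0193, 0.1306]
ee_rot: [0.0, -0.0, 1.0, -0.0]
wrist_force: [0.4, -3.2, 0.8]
opening: 0.386
time_s: 6.32
tool_pos: [0.5854, -0.0182, 0.268]
ee_rot: [-0.0, -0.001, 1.0, 0.0]
wrist_force: [-0.1, -0.1, -4.1]
opening: 0.387
```

```bash
python3 -m creep '[[[0,0,-1],[0,0,0],0],[[0,0.35,0],[0,0,0],0],[[0,0.7,0],[0,0,0],0],[[-0.1,1,0],[0,0,0],0],[[-0.1,1,0],[0,0,0],0],[[-0.1,1,0],[0,0,0],0],[[-0.1,1,0],[0,0,0],0],[[-0.1,1,0],[0,0,0],0]]'
python3 -m creep '[[[-0.1,1,0],[0,0,0],0],[[-0.1,1,0],[0,0,0],0],[[-0.1,1,0],[0,0,0],0],[[-0.1,1,0],[0,0,0],0],[[-0.1,1,0],[0,0,0],0],[[0,1,0],[0,0,0],0],[[0,1,0],[0,0,0],0],[[0,1,0],[0,0,0],0]]'
python3 -m creep '[[[0,1,0],[0,0,0],0],[[0,1,0],[0,0,0],0],[[0,0.8,0],[0,0,0],0],[[0,0.5,0],[0,0,0],0],[[0,0,0],[0,0,0],0],[[0,0,0],[0,0,0],0],[[0,0,0],[0,0,0],0]]'
python3 - <<'E'
from h import *
cap('scene','s1')
E
```

```text
time_s: 6.98
tool_pos: [0.5947, 0.1041, 0.2854]
ee_rot: [-0.001, -0.001, 1.0, 0.0]
wrist_force: [-0.0, 0.2, -3.3]
opening: 0.387
time_s: 7.65
tool_pos: [0.6043, 0.264, 0.2851]
ee_rot: [-0.001, -0.001, 1.0, -0.0]
wrist_force: [0.6, -0.5, -3.1]
opening: 0.384
time_s: 8.23
tool_pos: [0.6059, 0.3264, 0.2864]
ee_rot: [-0.0, 0.0, 1.0, -0.001]
wrist_force: [0.2, -1.0, -4.3]
opening: 0.383
```

View pics/s1.png

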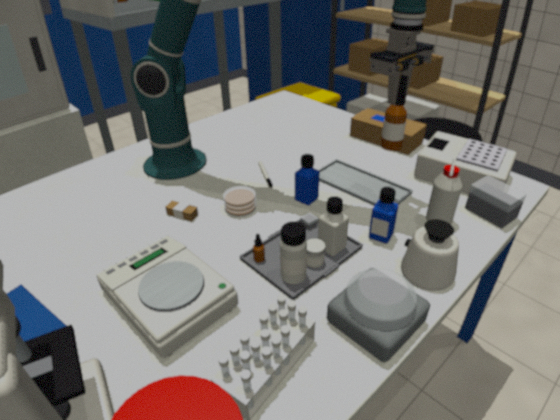

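The amber bottle hangs upright at (395,125) over the side tray. I'll lower it.

```bash
python3 -m creep '[[[0,0,1],[0,0,0],0],[[0,0,1],[0,0,0],0],[[0,0,1],[0,0,0],0],[[0,0,1],[0,0,0],0],[[0,0,1],[0,0,0],0],[[0,0,1],[0,0,0],0],[[0,0,0.7],[0,0,0],0],[[0,0,0.4],[0,0,0],0]]'
python3 -m creep '[[[0,0,0.3],[0,0,0],0],[[0,0,0.2],[0,0,0],0],[[0,0,0.1],[0,0,0],0],[[0,0,0.1],[0,0,0],0],[[0,0,0],[0,0,0],0],[[0,0,0],[0,0,0],0],[[0,0,0],[0,0,0],0]]'
```

```text
time_s: 8.95
tool_pos: [0.605, 0.3265, 0.1427]
ee_rot: [-0.001, 0.0, 1.0, -0.001]
wrist_force: [-0.2, -1.1, -5.2]
opening: 0.383
time_s: 9.53
tool_pos: [0.6058, 0.3284, 0.1312]
ee_rot: [0.0, -0.001, 1.0, 0.0]
wrist_force: [1.0, -0.0, -3.9]
opening: 0.382
```

```bash
python3 -m creep '[[[0,0,0.1],[0,0,0],0],[[0,0,0],[0,0,0],0],[[0,0,0],[0,0,0],0]]'
python3 -m creep '[[[0,0,0],[0,0,0],0.5],[[0,0,0],[0,0,0],0.5],[[0,0,0],[0,0,0],0.8],[[0,0,0],[0,0,0],1],[[0,0,0],[0,0,0],1],[[0,0,0],[0,0,0],1],[[0,0,0],[0,0,0],1],[[0,0,0],[0,0,0],1]]'
python3 -m creep '[[[0,0,-0.3],[0,0,0],1],[[0,0,-0.6],[0,0,0],1],[[0,0,-1],[0,0,0],1],[[0,0,-1],[0,0,0],1],[[0,0,-1],[0,0,0],1],[[0,0,0],[0,0,0],1]]'
```

```text
time_s: 9.78
tool_pos: [0.6062, 0.3284, 0.1296]
ee_rot: [0.001, -0.001, 1.0, 0.0]
wrist_force: [0.2, -0.7, 0.9]
opening: 0.382
time_s: 10.45
tool_pos: [0.6055, 0.3282, 0.1286]
ee_rot: [-0.0, -0.001, 1.0, -0.0]
wrist_force: [-0.8, 0.6, 0.4]
opening: 0.914
time_s: 10.95
tool_pos: [0.6081, 0.3294, 0.2128]
ee_rot: [0.004, -0.001, 1.0, 0.002]
wrist_force: [1.3, 1.1, 0.2]
opening: 0.998
```

```bash
python3 -m creep '[[[-0.15,-0.5,0],[0,0,0],1],[[-0.15,-1,0],[0,0,0],1],[[-0.15,-1,0],[0,0,0],1],[[-0.15,-1,0],[0,0,0],1],[[-0.15,-1,0],[0,0,0],1],[[-0.15,-1,0],[0,0,0],1],[[-0.15,-1,0],[0,0,0],1],[[-0.15,-1,0],[0,0,0],1]]'
python3 -m creep '[[[-0.15,-1,0],[0,0,0],1],[[-0.15,-1,0],[0,0,0],1],[[-0.15,-1,0],[0,0,0],1],[[-0.15,-1,0],[0,0,0],1],[[-0.15,-1,0],[0,0,0],1],[[0,-1,0],[0,0,0],1],[[0,-0.65,0],[0,0,0],1],[[0,0,0],[0,0,0],1]]'
python3 -m creep '[[[0,0,0],[0,0,0],1],[[0,0,0],[0,0,0],1]]'
python3 - <<'E'
from h import *
cap('wrist','w2'); cap('top','t2')
E
```

```text
time_s: 11.62
tool_pos: [0.6291, 0.176, 0.2055]
ee_rot: [-0.001, -0.0, 1.0, -0.001]
wrist_force: [0.2, 0.4, -0.8]
opening: 1.001
time_s: 12.28
tool_pos: [0.6443, 0.0403, 0.206]
ee_rot: [-0.001, 0.002, 1.0, -0.001]
wrist_force: [0.7, -0.0, 0.3]
opening: 1.002
time_s: 12.45
tool_pos: [0.6445, 0.0468, 0.2062]
ee_rot: [-0.0, -0.001, 1.0, 0.0]
wrist_force: [-0.8, 0.5, 0.8]
opening: 1.002
```

View pics/w2.png

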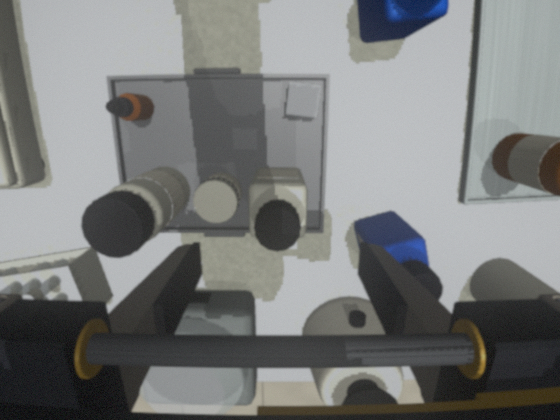

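Square cap at (277,225) and wide lid at (119,221), both upright; the round bottle is standing in the side tray at right.

```bash
python3 - <<'E'
from h import *
c=load('w2')
print(atz(c,277,225,.144),atz(c,119,221,.139))
E
python3 -m creep '[[[0,0,1],[0,0,0],1],[[0,0,1],[0,0,0],1],[[0,0,1],[0,0,0],1],[[0,0,0.7],[0,0,0],1],[[0,0,0.5],[0,0,0],1],[[0,0,0.1],[0,0,0],1],[[0,0,0],[0,0,0],1]]'
python3 -m creep '[[[0,0,0],[0,0,0],0.3],[[0,0,0],[0,0,0],0.3],[[0,0,0],[0,0,0],0],[[0,0,0],[0,0,0],0],[[0,0,0],[0,0,0],0],[[0,0,0],[0,0,0],0],[[0,0,0],[0,0,0],0],[[0,0,0],[0,0,0],0]]'
python3 -m creep '[[[0,0,0],[0,0,0],0],[[0,0,0],[0,0,0],0],[[0,0,0],[0,0,0],0],[[0,0,0],[0,0,0],0],[[0,0,0],[0,0,0],0]]'
```

```text
[0.6466722  0.04626403 0.144     ] [ 0.64576109 -0.07921754  0.139     ]
time_s: 13.13
tool_pos: [0.6446, 0.046, 0.1201]
ee_rot: [-0.0, -0.001, 1.0, -0.0]
wrist_force: [0.6, 0.6, -0.6]
opening: 1.0
time_s: 13.8
tool_pos: [0.6448, 0.0452, 0.1207]
ee_rot: [0.0, -0.001, 1.0, 0.0]
wrist_force: [0.8, 0.6, -0.0]
opening: 0.442
time_s: 14.22
tool_pos: [0.6448, 0.0451, 0.1206]
ee_rot: [-0.0, -0.001, 1.0, -0.0]
wrist_force: [-0.2, -0.3, 0.6]
opening: 0.381
```

```bash
python3 -m creep '[[[0,0,-0.3],[0,0,0],0],[[0,0,-0.7],[0,0,0],0],[[0,0,-1],[0,0,0],0],[[0,0,-1],[0,0,0],0],[[0,0,-1],[0,0,0],0],[[0,0,-1],[0,0,0],0],[[0,0,-1],[0,0,0],0],[[0,0,-1],[0,0,0],0]]'
python3 -m creep '[[[0,0,-1],[0,0,0],0],[[0,0,-0.5],[0,0,0],0],[[0.5,0.4,0],[0,0,0],0],[[0.5,0.7,0],[0,0,0],0],[[0.5,1,0],[0,0,0],0],[[0.5,1,0],[0,0,0],0],[[0.5,1,0],[0,0,0],0],[[0.5,1,0],[0,0,0],0]]'
python3 -m creep '[[[0.5,1,0],[0,0,0],0],[[0.5,1,0],[0,0,0],0],[[0.5,1,0],[0,0,0],0],[[0.5,1,0],[0,0,0],0],[[0.5,1,0],[0,0,0],0],[[0.5,1,0],[0,0,0],0],[[0,1,0],[0,0,0],0],[[0,1,0],[0,0,0],0]]'
python3 -m creep '[[[0,0.8,0],[0,0,0],0],[[0,0,0],[0,0,0],0],[[0,0,0],[0,0,0],0],[[0,0,0],[0,0,0],0]]'
```

```text
time_s: 14.88
tool_pos: [0.6441, 0.0454, 0.2612]
ee_rot: [-0.001, -0.001, 1.0, 0.0]
wrist_force: [-0.1, -0.5, -3.0]
opening: 0.386
time_s: 15.55
tool_pos: [0.5822, 0.1486, 0.2888]
ee_rot: [-0.002, -0.001, 1.0, -0.0]
wrist_force: [0.9, 0.1, -4.0]
opening: 0.386
time_s: 16.22
tool_pos: [0.5219, 0.3083, 0.289]
ee_rot: [-0.001, -0.001, 1.0, -0.001]
wrist_force: [0.4, -0.4, -3.0]
opening: 0.388
time_s: 16.55
tool_pos: [0.5242, 0.3219, 0.2898]
ee_rot: [-0.001, -0.0, 1.0, -0.001]
wrist_force: [0.9, -0.7, -2.7]
opening: 0.385
```

```bash
python3 -m creep '[[[0,0,0.5],[0,0,0],0],[[0,0,1],[0,0,0],0],[[0,0,1],[0,0,0],0],[[0,0,1],[0,0,0],0],[[0,0,1],[0,0,0],0],[[0,0,1],[0,0,0],0],[[0,0,1],[0,0,0],0],[[0,0,0.8],[0,0,0],0]]'
python3 -m creep '[[[0,0,0.5],[0,0,0],0],[[0,0,0.3],[0,0,0],0],[[0,0,0.2],[0,0,0],0],[[0,0,0.1],[0,0,0],0],[[0,0,0.1],[0,0,0],0],[[0,0,0],[0,0,0],0],[[0,0,0],[0,0,0],0]]'
```

```text
time_s: 17.22
tool_pos: [0.5241, 0.3212, 0.1424]
ee_rot: [-0.001, 0.0, 1.0, -0.001]
wrist_force: [-0.9, -0.2, -3.2]
opening: 0.383
time_s: 17.8
tool_pos: [0.5248, 0.3233, 0.1212]
ee_rot: [0.0, -0.001, 1.0, 0.0]
wrist_force: [0.3, 1.0, -2.6]
opening: 0.383
```

```bash
python3 -m creep '[[[0,0,0.1],[0,0,0],0],[[0,0,0],[0,0,0],0],[[0,0,0],[0,0,0],0]]'
python3 -m creep '[[[0,0,0],[0,0,0],0.5],[[0,0,0],[0,0,0],0.5],[[0,0,0],[0,0,0],0.8],[[0,0,0],[0,0,0],1],[[0,0,0],[0,0,0],1],[[0,0,0],[0,0,0],1],[[0,0,0],[0,0,0],1],[[0,0,0],[0,0,0],1]]'
python3 -m creep '[[[0,0,-0.3],[0,0,0],1],[[0,0,-0.6],[0,0,0],1],[[0,0,-1],[0,0,0],1],[[0,0,-1],[0,0,0],1],[[0,0,-1],[0,0,0],1],[[0,0,-1],[0,0,0],1],[[0,-0.4,0],[0,0,0],1],[[-0.3,-1,0],[0,0,0],1]]'
python3 -m creep '[[[-0.3,-1,0],[0,0,0],1],[[-0.3,-1,0],[0,0,0],1],[[-0.3,-1,0],[0,0,0],1],[[-0.3,-1,0],[0,0,0],1],[[-0.3,-1,0],[0,0,0],1],[[-0.3,-1,0],[0,0,0],1],[[-0.3,-1,0],[0,0,0],1],[[-0.3,-1,0],[0,0,0],1]]'
python3 -m creep '[[[-0.3,-1,0],[0,0,0],1],[[-0.3,-1,0],[0,0,0],1],[[-0.3,-1,0],[0,0,0],1],[[-0.3,-1,0],[0,0,0],1],[[-0.3,-1,0],[0,0,0],1],[[-0.3,-1,0],[0,0,0],1],[[-0.3,-1,0],[0,0,0],1],[[-0.3,-1,0],[0,0,0],1]]'
python3 -m creep '[[[-0.3,-1,0],[0,0,0],1],[[-0.3,-1,0],[0,0,0],1],[[-0.3,-1,0],[0,0,0],1],[[-0.1,0,0],[0,0,0],1],[[0,0,0],[0,0,0],1],[[0,0,0],[0,0,0],1]]'
python3 - <<'E'
from h import *
cap('wrist','w3')
E
```

```text
time_s: 18.05
tool_pos: [0.5253, 0.3235, 0.1196]
ee_rot: [0.001, -0.001, 1.0, 0.001]
wrist_force: [2.0, -0.7, 1.6]
opening: 0.385
time_s: 18.72
tool_pos: [0.5244, 0.3231, 0.1186]
ee_rot: [-0.0, -0.001, 1.0, 0.0]
wrist_force: [0.1, 0.8, -0.4]
opening: 0.916
time_s: 19.38
tool_pos: [0.5298, 0.2984, 0.2188]
ee_rot: [0.001, -0.003, 1.0, 0.002]
wrist_force: [0.2, 0.5, 0.0]
opening: 1.001
time_s: 20.05
tool_pos: [0.5787, 0.1336, 0.2168]
ee_rot: [0.0, -0.0, 1.0, 0.0]
wrist_force: [-0.2, 0.7, -0.9]
opening: 0.999
time_s: 20.72
tool_pos: [0.6267, -0.0262, 0.2168]
ee_rot: [-0.0, -0.0, 1.0, -0.0]
wrist_force: [-0.1, 0.2, 0.5]
opening: 1.001
time_s: 21.22
tool_pos: [0.6466, -0.0838, 0.2165]
ee_rot: [-0.0, -0.001, 1.0, 0.0]
wrist_force: [0.4, 1.1, -0.5]
opening: 1.0
```

View pics/w3.png

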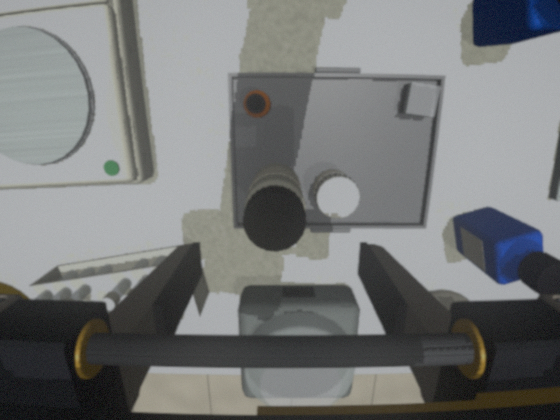

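Wide lid is at (275,218), between the fingers; the jar is at (337,195), and the tray is clear around it.

```bash
python3 - <<'E'
from h import *
c=load('w3')
print('wide',atz(c,275,218,.139),dep(c,275,218),'jar',atz(c,337,195,.054),dep(c,337,195))
E
python3 -m creep '[[[0,0,1],[0,0,0],1],[[0,0,1],[0,0,0],1],[[0,0,1],[0,0,0],1],[[0,0,1],[0,0,0],1],[[0,0,0.7],[0,0,0],1],[[0,0,0.3],[0,0,0],1],[[0,0,0],[0,0,0],1],[[0,0,0],[0,0,0],1]]'
python3 -m creep '[[[0,0,0],[0,0,0],0.5],[[0,0,0],[0,0,0],0.5],[[0,0,0],[0,0,0],0],[[0,0,0],[0,0,0],0],[[0,0,0],[0,0,0],0],[[0,0,0],[0,0,0],0],[[0,0,0],[0,0,0],0],[[0,0,0],[0,0,0],0]]'
python3 -m creep '[[[0,0,0],[0,0,0],0],[[0,0,0],[0,0,0],0],[[0,0,0],[0,0,0],0]]'
```

```text
wide [ 0.64827805 -0.08598223  0.139     ] [ 0.64796569 -0.08597061  0.13992328] jar [ 0.65093776 -0.02069856  0.054     ] [ 0.65111454 -0.02057136  0.05331964]
time_s: 21.93
tool_pos: [0.6473, -0.0844, 0.1171]
ee_rot: [0.0, -0.001, 1.0, 0.0]
wrist_force: [0.9, -0.6, 0.7]
opening: 1.0
time_s: 22.6
tool_pos: [0.6471, -0.0851, 0.1168]
ee_rot: [0.0, -0.0, 1.0, -0.0]
wrist_force: [-0.2, -1.2, 1.8]
opening: 0.558
time_s: 22.85
tool_pos: [0.6471, -0.0851, 0.1168]
ee_rot: [0.0, -0.0, 1.0, -0.0]
wrist_force: [-0.2, -0.8, 1.5]
opening: 0.558
```

```bash
python3 -m creep '[[[0,0,-0.3],[0,0,0],0],[[0,0,-0.7],[0,0,0],0],[[0,0,-1],[0,0,0],0],[[0,0,-1],[0,0,0],0],[[0,0,-1],[0,0,0],0],[[0,0,-1],[0,0,0],0],[[0,0,-1],[0,0,0],0],[[0,0,-1],[0,0,0],0]]'
python3 -m creep '[[[0,0,-1],[0,0,0],0],[[0,0,-0.5],[0,0,0],0],[[0.2,0.4,0],[0,0,0],0],[[0.4,0.7,0],[0,0,0],0],[[0.5,1,0],[0,0,0],0],[[0.5,1,0],[0,0,0],0],[[0.5,1,0],[0,0,0],0],[[0.5,1,0],[0,0,0],0]]'
python3 -m creep '[[[0.5,1,0],[0,0,0],0],[[0.5,1,0],[0,0,0],0],[[0.5,1,0],[0,0,0],0],[[0.5,1,0],[0,0,0],0],[[0.5,1,0],[0,0,0],0],[[0.5,1,0],[0,0,0],0],[[0.5,1,0],[0,0,0],0],[[0.5,1,0],[0,0,0],0]]'
python3 -m creep '[[[0.5,1,0],[0,0,0],0],[[0.5,1,0],[0,0,0],0],[[0.5,1,0],[0,0,0],0],[[0.5,1,0],[0,0,0],0],[[0.5,1,0],[0,0,0],0],[[0.5,1,0],[0,0,0],0],[[0.5,0.7,0],[0,0,0],0],[[0,0.4,0],[0,0,0],0]]'
python3 -m creep '[[[0,0,0],[0,0,0],0],[[0,0,0],[0,0,0],0],[[0,0,0],[0,0,0],0]]'
```

```text
time_s: 23.52
tool_pos: [0.6466, -0.0843, 0.2584]
ee_rot: [0.0, -0.001, 1.0, 0.0]
wrist_force: [-0.0, 1.0, -2.4]
opening: 0.558
time_s: 24.18
tool_pos: [0.5923, 0.0199, 0.2847]
ee_rot: [-0.002, -0.001, 1.0, 0.0]
wrist_force: [0.1, -0.1, -2.1]
opening: 0.562
time_s: 24.85
tool_pos: [0.5116, 0.179, 0.2849]
ee_rot: [-0.002, -0.002, 1.0, -0.0]
wrist_force: [-0.7, 1.1, -2.3]
opening: 0.559
time_s: 25.52
tool_pos: [0.4397, 0.3217, 0.2849]
ee_rot: [-0.002, -0.004, 1.0, -0.0]
wrist_force: [0.4, 0.8, -2.7]
opening: 0.56
time_s: 25.77
tool_pos: [0.4448, 0.3177, 0.2861]
ee_rot: [-0.0, 0.0, 1.0, -0.001]
wrist_force: [0.0, -1.1, -2.3]
opening: 0.559
```

```bash
python3 -m creep '[[[0,0,0.5],[0,0,0],0],[[0,0,1],[0,0,0],0],[[0,0,1],[0,0,0],0],[[0,0,1],[0,0,0],0],[[0,0,1],[0,0,0],0],[[0,0,1],[0,0,0],0],[[0,0,1],[0,0,0],0],[[0,0,0.8],[0,0,0],0]]'
python3 -m creep '[[[0,0,0.5],[0,0,0],0],[[0,0,0.3],[0,0,0],0],[[0,0,0.2],[0,0,0],0],[[0,0,0.1],[0,0,0],0],[[0,0,0.1],[0,0,0],0],[[0,0,0],[0,0,0],0],[[0,0,0],[0,0,0],0]]'
```

```text
time_s: 26.43
tool_pos: [0.4444, 0.3173, 0.1384]
ee_rot: [-0.001, 0.0, 1.0, -0.001]
wrist_force: [0.8, 0.3, -2.4]
opening: 0.562
time_s: 27.02
tool_pos: [0.4449, 0.3193, 0.1172]
ee_rot: [0.0, -0.001, 1.0, 0.0]
wrist_force: [-0.7, 0.2, -1.0]
opening: 0.558
```

```bash
python3 -m creep '[[[0,0,0.1],[0,0,0],0],[[0,0,0],[0,0,0],0],[[0,0,0],[0,0,0],0]]'
python3 -m creep '[[[0,0,0],[0,0,0],0.6],[[0,0,0],[0,0,0],0.8],[[0,0,0],[0,0,0],0.8],[[0,0,0],[0,0,0],1],[[0,0,0],[0,0,0],1],[[0,0,0],[0,0,0],1],[[0,0,0],[0,0,0],1],[[0,0,0],[0,0,0],1]]'
python3 -m creep '[[[0,0,-0.3],[0,0,0],1],[[0,0,-0.7],[0,0,0],1],[[0,0,-1],[0,0,0],1],[[0,0,-1],[0,0,0],1],[[0,0,-1],[0,0,0],1],[[0,0,-1],[0,0,0],1],[[0,0,0],[0,0,0],1],[[0,-0.4,0],[0,0,0],1]]'
python3 -m creep '[[[-0.65,-1,0],[0,0,0],1],[[-0.65,-1,0],[0,0,0],1],[[-0.65,-1,0],[0,0,0],1],[[-0.65,-1,0],[0,0,0],1],[[-0.65,-1,0],[0,0,0],1],[[-0.65,-1,0],[0,0,0],1],[[-0.65,-1,0],[0,0,0],1],[[-0.65,-1,0],[0,0,0],1]]'
python3 -m creep '[[[-0.65,-1,0],[0,0,0],1],[[-0.65,-1,0],[0,0,0],1],[[-0.65,-1,0],[0,0,0],1],[[-0.65,-1,0],[0,0,0],1],[[-0.65,-1,0],[0,0,0],1],[[-0.65,-1,0],[0,0,0],1],[[-0.65,-1,0],[0,0,0],1],[[-0.65,-1,0],[0,0,0],1]]'
python3 -m creep '[[[0,-0.5,0],[0,0,0],1],[[0,0,0],[0,0,0],1],[[0,0,0],[0,0,0],1]]'
python3 - <<'E'
from h import *
cap('wrist','w4');c=cap('top','t4'); cap('scene','s4')
for z,u,v in[(.153,0,0)]: pass
a=cv2.resize(c['frame'][130:300,90:230],None,fx=3,fy=3); b=cv2.resize(c['frame'][140:270,385:490],None,fx=3,fy=3)
h=max(a.shape[0],b.shape[0]); o=np.zeros((h,a.shape[1]+b.shape[1],3),np.uint8); o[:a.shape[0],:a.shape[1]]=a; o[:b.shape[0],a.shape[1]:]=b
cv2.imwrite('pics/t4c.png',cv2.convertScaleAbs(o,alpha=1.4))
E
```

```text
time_s: 27.27
tool_pos: [0.4453, 0.3195, 0.1157]
ee_rot: [0.001, -0.0, 1.0, 0.001]
wrist_force: [-0.4, -0.7, 4.6]
opening: 0.559
time_s: 27.93
tool_pos: [0.4445, 0.319, 0.1145]
ee_rot: [-0.0, -0.001, 1.0, -0.0]
wrist_force: [0.6, -0.3, -0.6]
opening: 1.0
time_s: 28.6
tool_pos: [0.4447, 0.3126, 0.2159]
ee_rot: [0.001, -0.002, 1.0, 0.001]
wrist_force: [-0.3, 0.8, 1.1]
opening: 1.0
time_s: 29.27
tool_pos: [0.5482, 0.1491, 0.2133]
ee_rot: [-0.001, -0.0, 1.0, -0.001]
wrist_force: [0.4, 0.9, -1.4]
opening: 0.997
time_s: 29.93
tool_pos: [0.6522, -0.0105, 0.2131]
ee_rot: [-0.001, -0.0, 1.0, -0.0]
wrist_force: [-0.4, -0.2, -0.3]
opening: 0.999
time_s: 30.18
tool_pos: [0.6516, -0.0189, 0.2136]
ee_rot: [-0.001, -0.0, 1.0, 0.0]
wrist_force: [0.1, -0.1, -0.5]
opening: 0.996
```

View pics/t4c.png

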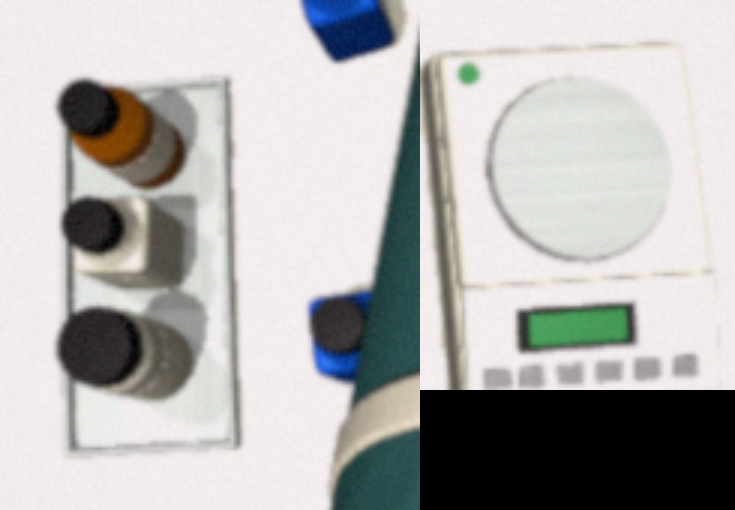

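View pics/w4.png

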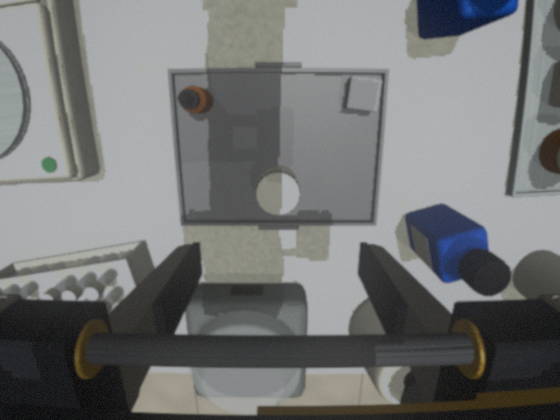

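Crop: amber, square and wide all stand upright in the side tray at rows ~110, 225 and 345. The pan spans crop x 489–671, y 77–262. The wrist view shows the jar at (278,192), centred between the fingers.

```bash
python3 - <<'E'
from h import *
c=load('t4'); print('pan',atz(c,438.3,196.5,.076),dep(c,438,196),'diam',[np.linalg.norm(atz(c,*p,.076)-atz(c,*q,.076)) for p,q in[((408,196.5),(468.7,196.5)),((438.3,165.7),(438.3,227.3))]])
c=load('w3'); E=np.array([atz(c,*p,.076) for p in[(40,27),(40,165),(93,100),(80,60),(80,137)]]); 
A=np.c_[2*E[:,:2],np.ones(5)]; s=np.linalg.lstsq(A,(E[:,:2]**2).sum(1),rcond=None)[0]; print('w3 pan',s[:2],np.sqrt(s[2]+s[:2]@s[:2]))
c=load('w4'); print('jar',atz(c,278,192,.054),dep(c,278,192))
E
```

```text
pan [ 0.54468772 -0.32709808  0.076     ] [ 0.54596309 -0.32686408  0.0750079 ] diam [np.float64(0.1317934144615791), np.float64(0.1323149251546456)]
w3 pan [ 0.54732146 -0.32531493] 0.06579597814195852
jar [ 0.65179504 -0.01899655  0.054     ] [ 0.65158995 -0.01899343  0.05482507]
```

```bash
python3 -m creep '[[[0,0,0.5],[0,0,0],1],[[0,0,1],[0,0,0],1],[[0,0,1],[0,0,0],1],[[0,0,1],[0,0,0],1],[[0,0,1],[0,0,0],1],[[0,0,1],[0,0,0],1],[[0,0,1],[0,0,0],1],[[0,0,1],[0,0,0],1]]'
python3 -m creep '[[[0,0,1],[0,0,0],1],[[0,0,0.6],[0,0,0],1],[[0,0,0.3],[0,0,0],1],[[0,0,0.1],[0,0,0],1],[[0,0,0],[0,0,0],1],[[0,0,0],[0,0,0],1],[[0,0,0],[0,0,0],1]]'
```

```text
time_s: 31.0
tool_pos: [0.6523, -0.0175, 0.0631]
ee_rot: [-0.0, -0.001, 1.0, 0.0]
wrist_force: [0.3, 0.5, 0.6]
opening: 0.999
time_s: 31.58
tool_pos: [0.6538, -0.0187, 0.0258]
ee_rot: [0.001, -0.001, 1.0, 0.0]
wrist_force: [0.5, -0.5, 0.2]
opening: 0.997
```

```bash
python3 -m creep '[[[0,0,0.1],[0,0,0],0.5],[[0,0,0],[0,0,0],0.5],[[0,0,0],[0,0,0],0],[[0,0,0],[0,0,0],0],[[0,0,0],[0,0,0],0],[[0,0,0],[0,0,0],0],[[0,0,0],[0,0,0],0],[[0,0,0],[0,0,0],0]]'
python3 -m creep '[[[0,0,0],[0,0,0],0],[[0,0,0],[0,0,0],0],[[0,0,0],[0,0,0],0]]'
python3 -m creep '[[[0,0,-0.3],[0,0,0],0],[[0,0,-0.7],[0,0,0],0],[[0,0,-1],[0,0,0],0],[[0,0,-1],[0,0,0],0],[[0,0,-1],[0,0,0],0],[[0,0,-1],[0,0,0],0],[[0,0,-1],[0,0,0],0],[[0,0,-1],[0,0,0],0]]'
```

```text
time_s: 32.25
tool_pos: [0.6529, -0.019, 0.0226]
ee_rot: [0.0, -0.001, 1.0, -0.0]
wrist_force: [-0.5, -1.0, 0.7]
opening: 0.504
time_s: 32.5
tool_pos: [0.6529, -0.019, 0.0226]
ee_rot: [0.0, -0.001, 1.0, -0.0]
wrist_force: [0.0, 0.2, 0.3]
opening: 0.507
time_s: 33.17
tool_pos: [0.6529, -0.0185, 0.165]
ee_rot: [0.001, -0.001, 1.0, 0.0]
wrist_force: [0.9, 0.7, -0.8]
opening: 0.504
```

```bash
python3 -m creep '[[[0.1,-0.4,0],[0,0,0],0],[[0.4,-0.8,0],[0,0,0],0],[[0.4,-1,0],[0,0,0],0],[[0.4,-1,0],[0,0,0],0],[[0.4,-1,0],[0,0,0],0],[[0.4,-1,0],[0,0,0],0],[[0.4,-1,0],[0,0,0],0],[[0.4,-1,0],[0,0,0],0]]'
python3 -m creep '[[[0.4,-1,0],[0,0,0],0],[[0.4,-1,0],[0,0,0],0],[[0.4,-1,0],[0,0,0],0],[[0.4,-1,0],[0,0,0],0],[[0.4,-1,0],[0,0,0],0],[[0.4,-1,0],[0,0,0],0],[[0.4,-1,0],[0,0,0],0],[[0,-0.8,0],[0,0,0],0]]'
python3 -m creep '[[[0,-0.4,0],[0,0,0],0],[[0,0,0],[0,0,0],0],[[0,0,0],[0,0,0],0],[[0,0,0],[0,0,0],0]]'
python3 - <<'E'
from h import *
c=cap('top','t5'); cv2.imwrite('pics/t5c.png',cv2.convertScaleAbs(cv2.resize(cap('scene','s5')['frame'][200:380,60:280],None,fx=3,fy=3),alpha=1.3))
E
```

```text
time_s: 33.83
tool_pos: [0.594, -0.164, 0.1625]
ee_rot: [-0.0, -0.0, 1.0, 0.0]
wrist_force: [0.3, -0.3, -0.9]
opening: 0.502
time_s: 34.5
tool_pos: [0.5366, -0.3213, 0.1626]
ee_rot: [-0.001, 0.001, 1.0, -0.0]
wrist_force: [-0.1, -0.2, -0.8]
opening: 0.506
time_s: 34.83
tool_pos: [0.5396, -0.3253, 0.1623]
ee_rot: [-0.0, -0.001, 1.0, 0.001]
wrist_force: [0.5, 0.8, 0.2]
opening: 0.502
```

View pics/t5c.png

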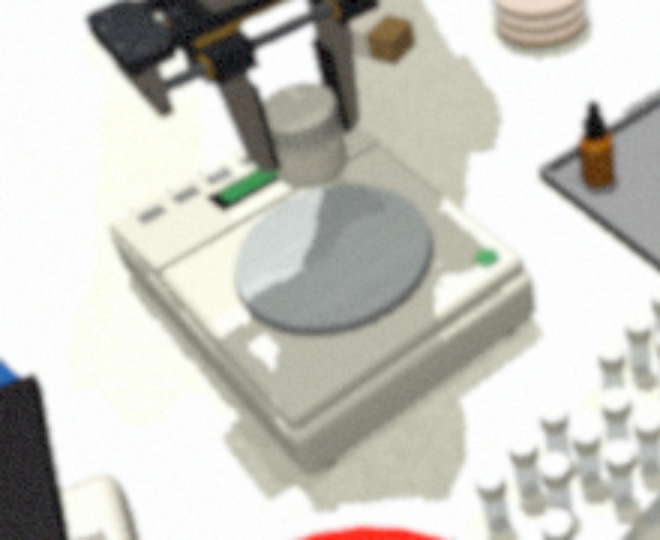

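The jar hangs upright at (305,130) in the crop, above the pan. Correcting x by +5.5 mm and lowering.

```bash
python3 -m creep '[[[-0.28,0,0.5],[0,0,0],0],[[0,0,0.9],[0,0,0],0],[[0,0,0.9],[0,0,0],0],[[0,0,0.5],[0,0,0],0],[[0,0,0.2],[0,0,0],0],[[0,0,0.1],[0,0,0],0],[[0,0,0],[0,0,0],0],[[0,0,0],[0,0,0],0]]'
python3 -m creep '[[[0,0,0.1],[0,0,0],0],[[0,0,0],[0,0,0],0],[[0,0,0.05],[0,0,0],0],[[0,0,0],[0,0,0],0],[[0,0,0],[0,0,0],0],[[0,0,0],[0,0,0],0]]'
```

```text
time_s: 35.6
tool_pos: [0.5454, -0.3272, 0.1013]
ee_rot: [0.001, -0.001, 1.0, -0.0]
wrist_force: [-0.4, -0.3, -0.9]
opening: 0.5
time_s: 36.1
tool_pos: [0.5449, -0.3269, 0.0977]
ee_rot: [0.0, -0.001, 1.0, -0.0]
wrist_force: [0.5, 0.2, -1.3]
opening: 0.504
```

```bash
python3 -m creep '[[[0,0,0.07],[0,0,0],0],[[0,0,0],[0,0,0],0],[[0,0,0.05],[0,0,0],0],[[0,0,0],[0,0,0],0],[[0,0,0],[0,0,0],0],[[0,0,0],[0,0,0],0]]'
python3 -m creep '[[[0,0,0.04],[0,0,0],0],[[0,0,0],[0,0,0],0],[[0,0,0],[0,0,0],0],[[0,0,0],[0,0,0],0]]'
```

```text
time_s: 36.6
tool_pos: [0.5448, -0.3268, 0.0951]
ee_rot: [-0.0, -0.001, 1.0, 0.0]
wrist_force: [0.4, 0.1, -0.4]
opening: 0.508
time_s: 36.93
tool_pos: [0.545, -0.327, 0.0947]
ee_rot: [0.0, -0.001, 1.0, -0.0]
wrist_force: [-0.4, 0.1, 1.8]
opening: 0.504
```

```bash
python3 -m creep '[[[0,0,0],[0,0,0],0.6],[[0,0,0],[0,0,0],0.8],[[0,0,0],[0,0,0],0.8],[[0,0,0],[0,0,0],1],[[0,0,0],[0,0,0],1],[[0,0,0],[0,0,0],1],[[0,0,0],[0,0,0],1],[[0,0,0],[0,0,0],1]]'
python3 -m creep '[[[0,0,-0.3],[0,0,0],1],[[0,0,-0.7],[0,0,0],1],[[0,0,-1],[0,0,0],1],[[0,0,-1],[0,0,0],1],[[0,0,-1],[0,0,0],1],[[0,0,-1],[0,0,0],1],[[0,0,-1],[0,0,0],1],[[0,0,-1],[0,0,0],1]]'
python3 -m creep '[[[0,0,0],[0,0,0],1],[[0,0,0],[0,0,0],1],[[0,0,0],[0,0,0],1]]'
python3 - <<'E'
from h import *
cap('wrist','w6')
E
```

```text
time_s: 37.6
tool_pos: [0.5448, -0.3269, 0.0944]
ee_rot: [0.0, -0.001, 1.0, 0.0]
wrist_force: [0.1, -0.2, 0.1]
opening: 1.002
time_s: 38.27
tool_pos: [0.5449, -0.327, 0.237]
ee_rot: [0.001, -0.0, 1.0, -0.0]
wrist_force: [0.3, 0.2, -0.7]
opening: 0.998
time_s: 38.52
tool_pos: [0.5445, -0.3267, 0.2344]
ee_rot: [-0.0, -0.001, 1.0, 0.0]
wrist_force: [-0.1, -0.0, 1.1]
opening: 0.997
```

View pics/w6.png

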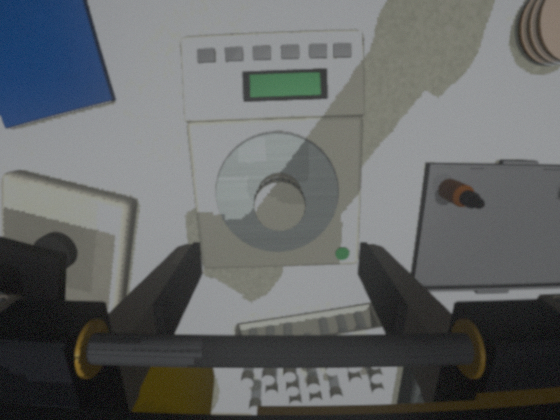

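Jar lid is at (279,204), pan ellipse centre (277,191), and the jar is upright.

```bash
python3 - <<'E'
from h import *
c=load('w6'); print('jar',atz(c,279,204,.126),dep(c,279,204))
E_=np.array([atz(c,*p,.076) for p in[(216,190),(339,190),(277,132),(277,251)]]); print((E_[0]+E_[1])/2,(E_[2]+E_[3])/2)
E
```

```text
jar [ 0.54332833 -0.32568681  0.126     ] [ 0.54344301 -0.32568697  0.12560572]
[ 0.5425268  -0.32731446  0.076     ] [ 0.54765861 -0.32783893  0.076     ]
```

```bash
python3 -m creep '[[[0.2,0.5,0],[0,0,0],1],[[0.2,1,0],[0,0,0],1],[[0.2,1,0],[0,0,0],1],[[0.2,1,0],[0,0,0],1],[[0.2,1,0],[0,0,0],1],[[0.2,1,0],[0,0,0],1],[[0.2,1,0],[0,0,0],1],[[0.2,1,0],[0,0,0],1]]'
python3 -m creep '[[[0.2,1,0],[0,0,0],1],[[0.2,1,0],[0,0,0],1],[[0.2,1,0],[0,0,0],1],[[0.2,1,0],[0,0,0],1],[[0.2,1,0],[0,0,0],1],[[0.2,1,0],[0,0,0],1],[[0.2,1,0],[0,0,0],1],[[0.2,1,0],[0,0,0],1]]'
python3 -m creep '[[[0.2,1,0],[0,0,0],1],[[0.2,1,0],[0,0,0],1],[[0.2,1,0],[0,0,0],1],[[0.2,1,0],[0,0,0],1],[[0.2,1,0],[0,0,0],1],[[0.2,1,0],[0,0,0],1],[[0.2,1,0],[0,0,0],1],[[0.2,1,0],[0,0,0],1]]'
python3 -m creep '[[[0.2,1,0],[0,0,0],1],[[0,1,0],[0,0,0],1],[[0,1,0],[0,0,0],1],[[0,1,0],[0,0,0],1],[[0,1,0],[0,0,0],1],[[0,1,0],[0,0,0],1],[[0,1,0],[0,0,0],1],[[0,1,0],[0,0,0],1]]'
python3 -m creep '[[[0,0.8,0],[0,0,0],1],[[0,0,0],[0,0,0],1],[[0,0,0],[0,0,0],1],[[0,0,0],[0,0,0],1]]'
```

```text
time_s: 39.23
tool_pos: [0.5114, -0.1751, 0.2335]
ee_rot: [-0.001, -0.001, 1.0, 0.0]
wrist_force: [0.2, 0.2, 0.3]
opening: 1.002
time_s: 39.9
tool_pos: [0.479, -0.0155, 0.2336]
ee_rot: [-0.001, -0.001, 1.0, -0.0]
wrist_force: [0.6, 0.6, -0.5]
opening: 0.997
time_s: 40.57
tool_pos: [0.4467, 0.144, 0.2336]
ee_rot: [-0.001, -0.001, 1.0, -0.0]
wrist_force: [0.4, 0.6, 1.3]
opening: 1.0
time_s: 41.23
tool_pos: [0.4427, 0.3038, 0.2335]
ee_rot: [-0.001, -0.001, 1.0, -0.001]
wrist_force: [1.5, -0.4, -0.2]
opening: 1.0
time_s: 41.57
tool_pos: [0.4436, 0.3178, 0.2338]
ee_rot: [-0.0, -0.0, 1.0, -0.001]
wrist_force: [-0.3, -0.7, -0.3]
opening: 1.0
```

```bash
python3 -m creep '[[[-0.05,0.05,0.5],[0,0,0],1],[[0,0,1],[0,0,0],1],[[0,0,1],[0,0,0],1],[[0,0,1],[0,0,0],1],[[0,0,1],[0,0,0],1],[[0,0,0.8],[0,0,0],1],[[0,0,0.4],[0,0,0],1],[[0,0,0.1],[0,0,0],1]]'
python3 -m creep '[[[0,0,0],[0,0,0],1],[[0,0,0],[0,0,0],1],[[0,0,0],[0,0,0],1]]'
python3 -m creep '[[[0,0,0],[0,0,0],0.5],[[0,0,0],[0,0,0],0.5],[[0,0,0],[0,0,0],0],[[0,0,0],[0,0,0],0],[[0,0,0],[0,0,0],0],[[0,0,0],[0,0,0],0],[[0,0,0],[0,0,0],0],[[0,0,0],[0,0,0],0]]'
python3 -m creep '[[[0,0,0],[0,0,0],0],[[0,0,0],[0,0,0],0],[[0,0,0],[0,0,0],0]]'
```

```text
time_s: 42.23
tool_pos: [0.4443, 0.3183, 0.1165]
ee_rot: [-0.001, 0.0, 1.0, -0.001]
wrist_force: [-0.6, -0.0, -0.0]
opening: 1.0
time_s: 42.48
tool_pos: [0.4458, 0.3203, 0.1194]
ee_rot: [0.001, -0.0, 1.0, 0.001]
wrist_force: [0.3, 0.7, 1.0]
opening: 0.999
time_s: 43.15
tool_pos: [0.4451, 0.3197, 0.1184]
ee_rot: [-0.0, -0.001, 1.0, -0.0]
wrist_force: [-0.2, -0.7, 1.9]
opening: 0.559
time_s: 43.4
tool_pos: [0.4451, 0.3197, 0.1184]
ee_rot: [-0.0, -0.001, 1.0, -0.0]
wrist_force: [0.3, -2.1, 1.9]
opening: 0.562
```

```bash
python3 -m creep '[[[0,0,-0.3],[0,0,0],0],[[0,0,-0.7],[0,0,0],0],[[0,0,-1],[0,0,0],0],[[0,0,-1],[0,0,0],0],[[0,0,-1],[0,0,0],0],[[0,0,-1],[0,0,0],0],[[0,0,-1],[0,0,0],0],[[0,0,-1],[0,0,0],0]]'
python3 -m creep '[[[0,0,-1],[0,0,0],0],[[0,0,-0.2],[0,0,0],0],[[-0.2,-0.4,0],[0,0,0],0],[[-0.4,-0.7,0],[0,0,0],0],[[-0.5,-1,0],[0,0,0],0],[[-0.5,-1,0],[0,0,0],0],[[-0.5,-1,0],[0,0,0],0],[[-0.5,-1,0],[0,0,0],0]]'
python3 -m creep '[[[-0.5,-1,0],[0,0,0],0],[[-0.5,-1,0],[0,0,0],0],[[-0.5,-1,0],[0,0,0],0],[[-0.5,-1,0],[0,0,0],0],[[-0.5,-1,0],[0,0,0],0],[[-0.5,-1,0],[0,0,0],0],[[-0.5,-1,0],[0,0,0],0],[[-0.5,-1,0],[0,0,0],0]]'
python3 -m creep '[[[-0.5,-1,0],[0,0,0],0],[[-0.5,-1,0],[0,0,0],0],[[-0.5,-1,0],[0,0,0],0],[[-0.5,-1,0],[0,0,0],0],[[-0.5,-1,0],[0,0,0],0],[[-0.5,-1,0],[0,0,0],0],[[-0.5,-0.7,0],[0,0,0],0],[[0,-0.4,0],[0,0,0],0]]'
python3 -m creep '[[[0,0,0],[0,0,0],0],[[0,0,0],[0,0,0],0],[[0,0,0],[0,0,0],0],[[0,0,0],[0,0,0],0]]'
```

```text
time_s: 44.07
tool_pos: [0.4446, 0.3202, 0.2594]
ee_rot: [-0.0, -0.001, 1.0, 0.0]
wrist_force: [0.7, 0.2, -2.1]
opening: 0.561
time_s: 44.73
tool_pos: [0.4969, 0.216, 0.2804]
ee_rot: [-0.001, -0.0, 1.0, -0.001]
wrist_force: [-0.1, 0.7, -2.3]
opening: 0.559
time_s: 45.4
tool_pos: [0.5768, 0.0562, 0.2803]
ee_rot: [-0.002, -0.0, 1.0, -0.0]
wrist_force: [-0.8, 1.0, -2.0]
opening: 0.559
time_s: 46.07
tool_pos: [0.6475, -0.087, 0.2798]
ee_rot: [-0.001, 0.001, 1.0, -0.001]
wrist_force: [-0.6, -0.2, -1.4]
opening: 0.556
time_s: 46.4
tool_pos: [0.6471, -0.0821, 0.2823]
ee_rot: [-0.0, -0.002, 1.0, 0.0]
wrist_force: [0.2, 0.2, -2.4]
opening: 0.557
```

```bash
python3 -m creep '[[[0,-0.1,0.5],[0,0,0],0],[[0,0,1],[0,0,0],0],[[0,0,1],[0,0,0],0],[[0,0,1],[0,0,0],0],[[0,0,1],[0,0,0],0],[[0,0,1],[0,0,0],0],[[0,0,1],[0,0,0],0],[[0,0,0.7],[0,0,0],0]]'
python3 -m creep '[[[0,0,0.3],[0,0,0],0],[[0,0,0.2],[0,0,0],0],[[0,0,0.1],[0,0,0],0],[[0,0,0],[0,0,0],0],[[0,0,0],[0,0,0],0],[[0,0,0],[0,0,0],0]]'
```

```text
time_s: 47.07
tool_pos: [0.6463, -0.0849, 0.1358]
ee_rot: [-0.001, -0.001, 1.0, 0.0]
wrist_force: [0.2, 0.8, -1.8]
opening: 0.557
time_s: 47.57
tool_pos: [0.6482, -0.0858, 0.1275]
ee_rot: [0.001, -0.001, 1.0, -0.0]
wrist_force: [-0.8, -0.0, -2.7]
opening: 0.559
```

```bash
python3 -m creep '[[[0,0,0.15],[0,0,0],0],[[0,0,0.1],[0,0,0],0],[[0,0,0.05],[0,0,0],0],[[0,0,0],[0,0,0],0],[[0,0,0],[0,0,0],0],[[0,0,0],[0,0,0],0]]'
python3 -m creep '[[[0,0,0.05],[0,0,0],0],[[0,0,0],[0,0,0],0],[[0,0,0],[0,0,0],0],[[0,0,0],[0,0,0],0]]'
```

```text
time_s: 48.07
tool_pos: [0.6476, -0.0857, 0.1204]
ee_rot: [0.0, -0.001, 1.0, 0.0]
wrist_force: [-0.4, 0.1, -1.5]
opening: 0.559
time_s: 48.4
tool_pos: [0.6477, -0.0858, 0.1195]
ee_rot: [0.0, -0.001, 1.0, -0.0]
wrist_force: [-1.0, -0.6, -1.3]
opening: 0.556
```

```bash
python3 -m creep '[[[0,0,0.05],[0,0,0],0],[[0,0,0],[0,0,0],0],[[0,0,0],[0,0,0],0]]'
python3 -m creep '[[[0,0,0],[0,0,0],0.6],[[0,0,0],[0,0,0],0.8],[[0,0,0],[0,0,0],0.8],[[0,0,0],[0,0,0],1],[[0,0,0],[0,0,0],1],[[0,0,0],[0,0,0],1],[[0,0,0],[0,0,0],1],[[0,0,0],[0,0,0],1]]'
python3 -m creep '[[[0,0,-0.3],[0,0,0],1],[[0,0,-0.7],[0,0,0],1],[[0,0,-1],[0,0,0],1],[[0,0,-1],[0,0,0],1],[[0,0,-1],[0,0,0],1],[[0,0,-1],[0,0,0],1],[[0,0,0],[0,0,0],1],[[0,0.45,0],[0,0,0],1]]'
python3 -m creep '[[[0.3,1,0],[0,0,0],1],[[0.3,1,0],[0,0,0],1],[[0.3,1,0],[0,0,0],1],[[0.3,1,0],[0,0,0],1],[[0.3,1,0],[0,0,0],1],[[0.3,1,0],[0,0,0],1],[[0.3,1,0],[0,0,0],1],[[0.3,1,0],[0,0,0],1]]'
python3 -m creep '[[[0.3,1,0],[0,0,0],1],[[0.3,1,0],[0,0,0],1],[[0.3,1,0],[0,0,0],1],[[0.3,1,0],[0,0,0],1],[[0.3,1,0],[0,0,0],1],[[0.3,1,0],[0,0,0],1],[[0.3,1,0],[0,0,0],1],[[0.3,1,0],[0,0,0],1]]'
python3 -m creep '[[[0.3,1,0],[0,0,0],1],[[0.3,1,0],[0,0,0],1],[[0.3,1,0],[0,0,0],1],[[0.3,1,0],[0,0,0],1],[[0,0,0],[0,0,0],1],[[0,0,0],[0,0,0],1],[[0,0,0],[0,0,0],1]]'
```

```text
time_s: 48.65
tool_pos: [0.6482, -0.0858, 0.1194]
ee_rot: [0.001, -0.001, 1.0, -0.0]
wrist_force: [-1.1, -0.7, 4.7]
opening: 0.56
time_s: 49.32
tool_pos: [0.6475, -0.0857, 0.1183]
ee_rot: [-0.0, -0.001, 1.0, 0.0]
wrist_force: [-0.2, -1.2, -0.0]
opening: 0.997
time_s: 49.98
tool_pos: [0.6481, -0.079, 0.22]
ee_rot: [0.001, 0.001, 1.0, -0.001]
wrist_force: [0.4, -0.2, -0.5]
opening: 0.999
time_s: 50.65
tool_pos: [0.5979, 0.0849, 0.2169]
ee_rot: [-0.001, -0.001, 1.0, -0.0]
wrist_force: [0.5, 0.2, 0.2]
opening: 1.002
time_s: 51.32
tool_pos: [0.5495, 0.2445, 0.2169]
ee_rot: [-0.001, -0.001, 1.0, -0.0]
wrist_force: [0.7, 0.2, -0.1]
opening: 1.003
time_s: 51.9
tool_pos: [0.5268, 0.3221, 0.2174]
ee_rot: [-0.001, -0.0, 1.0, -0.001]
wrist_force: [1.2, -0.8, -0.1]
opening: 1.003
```

```bash
python3 -m creep '[[[0.1,0.05,0.5],[0,0,0],1],[[0,0,1],[0,0,0],1],[[0,0,1],[0,0,0],1],[[0,0,1],[0,0,0],1],[[0,0,0.8],[0,0,0],1],[[0,0,0.4],[0,0,0],1],[[0,0,0.1],[0,0,0],1],[[0,0,0],[0,0,0],1]]'
python3 -m creep '[[[0,0,0],[0,0,0],1],[[0,0,0],[0,0,0],1]]'
python3 -m creep '[[[0,0,0],[0,0,0],0.3],[[0,0,0],[0,0,0],0.3],[[0,0,0],[0,0,0],0],[[0,0,0],[0,0,0],0],[[0,0,0],[0,0,0],0],[[0,0,0],[0,0,0],0],[[0,0,0],[0,0,0],0],[[0,0,0],[0,0,0],0]]'
python3 -m creep '[[[0,0,0],[0,0,0],0],[[0,0,0],[0,0,0],0],[[0,0,0],[0,0,0],0],[[0,0,0],[0,0,0],0],[[0,0,0],[0,0,0],0]]'
```

```text
time_s: 52.57
tool_pos: [0.5251, 0.3233, 0.1218]
ee_rot: [-0.0, -0.0, 1.0, -0.0]
wrist_force: [0.2, 0.5, 0.1]
opening: 0.999
time_s: 52.73
tool_pos: [0.5258, 0.3244, 0.1235]
ee_rot: [0.001, -0.0, 1.0, 0.001]
wrist_force: [0.0, 0.1, -0.2]
opening: 0.999
time_s: 53.4
tool_pos: [0.5251, 0.3241, 0.1223]
ee_rot: [-0.0, -0.001, 1.0, -0.0]
wrist_force: [0.3, -0.6, -0.4]
opening: 0.44
time_s: 53.82
tool_pos: [0.5251, 0.3239, 0.1224]
ee_rot: [-0.0, -0.001, 1.0, -0.0]
wrist_force: [-1.1, -0.1, 0.7]
opening: 0.381
```

```bash
python3 -m creep '[[[0,0,-0.3],[0,0,0],0],[[0,0,-0.7],[0,0,0],0],[[0,0,-1],[0,0,0],0],[[0,0,-1],[0,0,0],0],[[0,0,-1],[0,0,0],0],[[0,0,-1],[0,0,0],0],[[0,0,-1],[0,0,0],0],[[0,0,-1],[0,0,0],0]]'
python3 -m creep '[[[0,0,-1],[0,0,0],0],[[0,0,-0.2],[0,0,0],0],[[-0.5,-0.4,0],[0,0,0],0],[[-0.5,-0.7,0],[0,0,0],0],[[-0.5,-1,0],[0,0,0],0],[[-0.5,-1,0],[0,0,0],0],[[-0.5,-1,0],[0,0,0],0],[[-0.5,-1,0],[0,0,0],0]]'
python3 -m creep '[[[-0.5,-1,0],[0,0,0],0],[[-0.5,-1,0],[0,0,0],0],[[-0.5,-1,0],[0,0,0],0],[[-0.5,-1,0],[0,0,0],0],[[-0.5,-1,0],[0,0,0],0],[[-0.5,-1,0],[0,0,0],0],[[0,-1,0],[0,0,0],0],[[0,-1,0],[0,0,0],0]]'
python3 -m creep '[[[0,-0.85,0],[0,0,0],0],[[0,0,0],[0,0,0],0],[[0,0,0],[0,0,0],0],[[0,0,0],[0,0,0],0],[[0,0,0],[0,0,0],0]]'
```

```text
time_s: 54.48
tool_pos: [0.5245, 0.324, 0.2632]
ee_rot: [-0.0, -0.001, 1.0, -0.0]
wrist_force: [-0.4, -0.4, -3.0]
opening: 0.385
time_s: 55.15
tool_pos: [0.5853, 0.2198, 0.284]
ee_rot: [-0.001, -0.0, 1.0, -0.001]
wrist_force: [-0.3, -0.4, -2.5]
opening: 0.389
time_s: 55.82
tool_pos: [0.6451, 0.0597, 0.2836]
ee_rot: [-0.002, -0.0, 1.0, -0.001]
wrist_force: [0.5, -0.3, -3.6]
opening: 0.384
time_s: 56.23
tool_pos: [0.6451, 0.0466, 0.2855]
ee_rot: [-0.001, -0.001, 1.0, 0.0]
wrist_force: [0.4, 1.0, -3.8]
opening: 0.385
```

```bash
python3 -m creep '[[[0,-0.03,0.5],[0,0,0],0],[[0,0,1],[0,0,0],0],[[0,0,1],[0,0,0],0],[[0,0,1],[0,0,0],0],[[0,0,1],[0,0,0],0],[[0,0,1],[0,0,0],0],[[0,0,1],[0,0,0],0],[[0,0,0.7],[0,0,0],0]]'
python3 -m creep '[[[0,0,0.4],[0,0,0],0],[[0,0,0.2],[0,0,0],0],[[0,0,0.1],[0,0,0],0],[[0,0,0],[0,0,0],0],[[0,0,0],[0,0,0],0],[[0,0,0],[0,0,0],0]]'
python3 -m creep '[[[0,0,0.05],[0,0,0],0],[[0,0,0],[0,0,0],0],[[0,0,0],[0,0,0],0],[[0,0,0],[0,0,0],0]]'
```

```text
time_s: 56.9
tool_pos: [0.6441, 0.0455, 0.1395]
ee_rot: [-0.001, -0.001, 1.0, -0.0]
wrist_force: [-1.2, -0.3, -3.1]
opening: 0.385
time_s: 57.4
tool_pos: [0.6461, 0.0447, 0.1294]
ee_rot: [0.001, -0.001, 1.0, 0.0]
wrist_force: [0.3, -0.5, -3.5]
opening: 0.389
time_s: 57.73
tool_pos: [0.6455, 0.0446, 0.1276]
ee_rot: [0.0, -0.001, 1.0, 0.0]
wrist_force: [0.0, -0.6, -3.7]
opening: 0.383
```

```bash
python3 -m creep '[[[0,0,0.1],[0,0,0],0],[[0,0,0.05],[0,0,0],0],[[0,0,0.05],[0,0,0],0],[[0,0,0],[0,0,0],0],[[0,0,0],[0,0,0],0],[[0,0,0],[0,0,0],0]]'
python3 -m creep '[[[0,0,0.05],[0,0,0],0],[[0,0,0],[0,0,0],0],[[0,0,0],[0,0,0],0],[[0,0,0],[0,0,0],0]]'
```

```text
time_s: 58.23
tool_pos: [0.6455, 0.0446, 0.1234]
ee_rot: [0.0, -0.001, 1.0, -0.0]
wrist_force: [0.2, -0.1, -2.3]
opening: 0.385
time_s: 58.57
tool_pos: [0.6459, 0.0445, 0.1233]
ee_rot: [0.001, -0.0, 1.0, 0.0]
wrist_force: [-1.6, -1.2, 5.5]
opening: 0.386
```

```bash
python3 -m creep '[[[0,0,0],[0,0,0],0.5],[[0,0,0],[0,0,0],0.5],[[0,0,0],[0,0,0],0.8],[[0,0,0],[0,0,0],1],[[0,0,0],[0,0,0],1],[[0,0,0],[0,0,0],1],[[0,0,0],[0,0,0],1],[[0,0,0],[0,0,0],1]]'
python3 -m creep '[[[0,0,-0.3],[0,0,0],1],[[0,0,-0.7],[0,0,0],1],[[0,0,-1],[0,0,0],1],[[0,0,-1],[0,0,0],1],[[0,0,-1],[0,0,0],1],[[0,0,-1],[0,0,0],1],[[0,0,0],[0,0,0],1],[[0,0.4,0],[0,0,0],1]]'
python3 -m creep '[[[0.2,1,0],[0,0,0],1],[[0.2,1,0],[0,0,0],1],[[0.2,1,0],[0,0,0],1],[[0.2,1,0],[0,0,0],1],[[0.2,1,0],[0,0,0],1],[[0.2,1,0],[0,0,0],1],[[0.2,1,0],[0,0,0],1],[[0.2,1,0],[0,0,0],1]]'
python3 -m creep '[[[0.2,1,0],[0,0,0],1],[[0.2,1,0],[0,0,0],1],[[0,1,0],[0,0,0],1],[[0,1,0],[0,0,0],1],[[0,1,0],[0,0,0],1],[[0,0.8,0],[0,0,0],1],[[0,0,0],[0,0,0],1],[[0,0,0],[0,0,0],1]]'
python3 -m creep '[[[0,0,0],[0,0,0],1],[[0,0,0],[0,0,0],1]]'
```

```text
time_s: 59.23
tool_pos: [0.6454, 0.0446, 0.1223]
ee_rot: [-0.0, -0.001, 1.0, 0.0]
wrist_force: [-0.0, 0.4, 0.7]
opening: 0.913
time_s: 59.9
tool_pos: [0.6462, 0.0508, 0.224]
ee_rot: [0.002, 0.001, 1.0, -0.0]
wrist_force: [0.3, -0.1, 0.3]
opening: 1.001
time_s: 60.57
tool_pos: [0.6119, 0.2141, 0.2208]
ee_rot: [-0.001, -0.001, 1.0, -0.0]
wrist_force: [0.5, 0.4, -0.5]
opening: 0.997
time_s: 61.23
tool_pos: [0.6042, 0.3292, 0.2212]
ee_rot: [-0.001, -0.002, 1.0, -0.001]
wrist_force: [0.3, -0.4, -0.0]
opening: 1.004
time_s: 61.4
tool_pos: [0.6056, 0.3266, 0.2223]
ee_rot: [0.0, 0.001, 1.0, -0.001]
wrist_force: [0.3, 0.4, -0.2]
opening: 0.999
```

```bash
python3 -m creep '[[[0,0.05,0.5],[0,0,0],1],[[0,0,1],[0,0,0],1],[[0,0,1],[0,0,0],1],[[0,0,1],[0,0,0],1],[[0,0,0.7],[0,0,0],1],[[0,0,0.3],[0,0,0],1],[[0,0,0],[0,0,0],1],[[0,0,0],[0,0,0],1]]'
python3 -m creep '[[[0,0,0],[0,0,0],1],[[0,0,0],[0,0,0],1]]'
python3 -m creep '[[[0,0,0],[0,0,0],0.3],[[0,0,0],[0,0,0],0.3],[[0,0,0],[0,0,0],0],[[0,0,0],[0,0,0],0],[[0,0,0],[0,0,0],0],[[0,0,0],[0,0,0],0],[[0,0,0],[0,0,0],0],[[0,0,0],[0,0,0],0]]'
python3 -m creep '[[[0,0,0],[0,0,0],0],[[0,0,0],[0,0,0],0],[[0,0,0],[0,0,0],0],[[0,0,0],[0,0,0],0],[[0,0,0],[0,0,0],0]]'
```

```text
time_s: 62.07
tool_pos: [0.6055, 0.3295, 0.1327]
ee_rot: [0.0, -0.0, 1.0, 0.0]
wrist_force: [0.7, 0.1, 1.6]
opening: 1.001
time_s: 62.23
tool_pos: [0.6058, 0.33, 0.1338]
ee_rot: [0.001, -0.001, 1.0, 0.001]
wrist_force: [-0.2, 0.3, -0.4]
opening: 1.003
time_s: 62.9
tool_pos: [0.6051, 0.3296, 0.1324]
ee_rot: [-0.0, -0.001, 1.0, -0.0]
wrist_force: [-0.3, -0.6, 0.7]
opening: 0.441
time_s: 63.32
tool_pos: [0.6052, 0.3291, 0.1324]
ee_rot: [0.0, -0.0, 1.0, -0.0]
wrist_force: [-0.0, -2.2, 1.1]
opening: 0.389
```

```bash
python3 -m creep '[[[0,0,-0.3],[0,0,0],0],[[0,0,-0.7],[0,0,0],0],[[0,0,-1],[0,0,0],0],[[0,0,-1],[0,0,0],0],[[0,0,-1],[0,0,0],0],[[0,0,-1],[0,0,0],0],[[0,0,-1],[0,0,0],0],[[0,0,-1],[0,0,0],0]]'
python3 -m creep '[[[0,0,-1],[0,0,0],0],[[0,0,-0.2],[0,0,0],0],[[0.1,-0.4,0],[0,0,0],0],[[0.1,-0.7,0],[0,0,0],0],[[0.1,-1,0],[0,0,0],0],[[0.1,-1,0],[0,0,0],0],[[0.1,-1,0],[0,0,0],0],[[0.1,-1,0],[0,0,0],0]]'
python3 -m creep '[[[0.1,-1,0],[0,0,0],0],[[0.1,-1,0],[0,0,0],0],[[0.1,-1,0],[0,0,0],0],[[0.1,-1,0],[0,0,0],0],[[0,-1,0],[0,0,0],0],[[0,-1,0],[0,0,0],0],[[0,-1,0],[0,0,0],0],[[0,-1,0],[0,0,0],0]]'
python3 -m creep '[[[0,-1,0],[0,0,0],0],[[0,-1,0],[0,0,0],0],[[0,-1,0],[0,0,0],0],[[0,-0.8,0],[0,0,0],0],[[0,-0.5,0],[0,0,0],0],[[0,0,0],[0,0,0],0],[[0,0,0],[0,0,0],0],[[0,0,0],[0,0,0],0]]'
python3 -m creep '[[[0,0,0],[0,0,0],0],[[0,0,0],[0,0,0],0]]'
```

```text
time_s: 63.98
tool_pos: [0.6046, 0.3301, 0.2742]
ee_rot: [0.0, -0.001, 1.0, 0.0]
wrist_force: [0.4, 0.7, -4.0]
opening: 0.383
time_s: 64.65
tool_pos: [0.5918, 0.2245, 0.2943]
ee_rot: [-0.002, -0.0, 1.0, -0.001]
wrist_force: [-1.1, -0.4, -4.3]
opening: 0.384
time_s: 65.32
tool_pos: [0.5835, 0.0649, 0.2946]
ee_rot: [-0.002, 0.0, 1.0, -0.0]
wrist_force: [0.1, -0.2, -3.4]
opening: 0.387
time_s: 65.98
tool_pos: [0.5851, -0.0171, 0.2959]
ee_rot: [-0.0, -0.001, 1.0, 0.0]
wrist_force: [-0.3, 1.4, -4.2]
opening: 0.386
time_s: 66.15
tool_pos: [0.5854, -0.0171, 0.2962]
ee_rot: [-0.0, -0.002, 1.0, 0.0]
wrist_force: [-0.4, -0.6, -3.6]
opening: 0.383
```

```bash
python3 -m creep '[[[0,-0.05,0.5],[0,0,0],0],[[0,0,1],[0,0,0],0],[[0,0,1],[0,0,0],0],[[0,0,1],[0,0,0],0],[[0,0,1],[0,0,0],0],[[0,0,1],[0,0,0],0],[[0,0,1],[0,0,0],0],[[0,0,0.7],[0,0,0],0]]'
python3 -m creep '[[[0,0,0.4],[0,0,0],0],[[0,0,0.2],[0,0,0],0],[[0,0,0.1],[0,0,0],0],[[0,0,0.1],[0,0,0],0],[[0,0,0],[0,0,0],0],[[0,0,0],[0,0,0],0],[[0,0,0],[0,0,0],0]]'
python3 -m creep '[[[0,0,0.05],[0,0,0],0],[[0,0,0],[0,0,0],0],[[0,0,0],[0,0,0],0],[[0,0,0],[0,0,0],0]]'
```

```text
time_s: 66.82
tool_pos: [0.5843, -0.019, 0.1498]
ee_rot: [-0.001, -0.001, 1.0, -0.0]
wrist_force: [-0.8, 0.2, -3.4]
opening: 0.381
time_s: 67.4
tool_pos: [0.586, -0.0194, 0.1371]
ee_rot: [0.001, -0.001, 1.0, 0.0]
wrist_force: [0.8, -0.7, -3.6]
opening: 0.383
time_s: 67.73
tool_pos: [0.5855, -0.0194, 0.1355]
ee_rot: [0.0, -0.001, 1.0, 0.0]
wrist_force: [0.1, 1.0, -4.0]
opening: 0.387
```

```bash
python3 -m creep '[[[0,0,0.05],[0,0,0],0],[[0,0,0],[0,0,0],0],[[0,0,0.05],[0,0,0],0],[[0,0,0],[0,0,0],0],[[0,0,0],[0,0,0],0],[[0,0,0],[0,0,0],0]]'
python3 -m creep '[[[0,0,0.05],[0,0,0],0],[[0,0,0],[0,0,0],0],[[0,0,0],[0,0,0],0],[[0,0,0],[0,0,0],0]]'
```

```text
time_s: 68.23
tool_pos: [0.5855, -0.0194, 0.1334]
ee_rot: [0.0, -0.001, 1.0, -0.0]
wrist_force: [-0.6, -0.8, -3.4]
opening: 0.381
time_s: 68.57
tool_pos: [0.5861, -0.0196, 0.1332]
ee_rot: [0.001, -0.0, 1.0, 0.0]
wrist_force: [-1.2, 0.5, 5.1]
opening: 0.382
```

Contact confirmed. Release, rise, retreat left, and check with the top camera.

```bash
python3 -m creep '[[[0,0,0],[0,0,0],0.5],[[0,0,0],[0,0,0],0.5],[[0,0,0],[0,0,0],0.8],[[0,0,0],[0,0,0],1],[[0,0,0],[0,0,0],1],[[0,0,0],[0,0,0],1],[[0,0,0],[0,0,0],1],[[0,0,0],[0,0,0],1]]'
python3 -m creep '[[[0,0,-0.3],[0,0,0],1],[[0,0,-0.7],[0,0,0],1],[[0,0,-1],[0,0,0],1],[[0,0,-1],[0,0,0],1],[[0,0,-1],[0,0,0],1],[[0,0,-1],[0,0,0],1],[[0,0,-1],[0,0,0],1],[[0,0,-1],[0,0,0],1]]'
python3 -m creep '[[[0.3,1,0],[0,0,0],1],[[0.3,1,0],[0,0,0],1],[[0.3,1,0],[0,0,0],1],[[0.3,1,0],[0,0,0],1],[[0.3,1,0],[0,0,0],1],[[0.3,1,0],[0,0,0],1],[[0.3,1,0],[0,0,0],1],[[0.3,1,0],[0,0,0],1]]'
python3 -m creep '[[[0.3,1,0],[0,0,0],1],[[0.3,1,0],[0,0,0],1],[[0.3,1,0],[0,0,0],1],[[0.3,1,0],[0,0,0],1],[[0.3,1,0],[0,0,0],1],[[0.3,1,0],[0,0,0],1],[[0.3,1,0],[0,0,0],1],[[0.3,1,0],[0,0,0],1]]'
python3 -m creep '[[[0,0,0],[0,0,0],1],[[0,0,0],[0,0,0],1],[[0,0,0],[0,0,0],1],[[0,0,0],[0,0,0],1]]'
python3 - <<'E'
from h import *
c=cap('top','t9'); a=load('top0')['frame']; b=c['frame']
f=lambda i,r:cv2.resize(i[r[0]:r[1],r[2]:r[3]],None,fx=3,fy=3,interpolation=cv2.INTER_CUBIC)
r1=(130,225,230,355); r2=(145,240,385,490)
o=np.vstack([np.hstack([f(a,r1),f(a,r2)]),np.hstack([f(b,r1),f(b,r2)])]); cv2.imwrite('pics/cmp.png',cv2.convertScaleAbs(o,alpha=1.5)); print(o.shape)
d0=load('top0')
for n,u,v,z in[('sq',258,143,.144),('wide',324,142,.139),('rnd',292,171,.154)]:
    out=[]
    for k in(d0,c):
        D=k['depth']; s=[(uu,vv) for vv in range(v-14,v+15) for uu in range(u-14,u+15) if D[vv,uu]>0 and abs(dep(k,uu,vv)[2]-z)<.012]
        out.append(atz(k,*np.mean(s,0),z))
    print(n,((out[1]-out[0])*1000).round(1))
E
```

```text
time_s: 69.23
tool_pos: [0.5855, -0.0194, 0.1323]
ee_rot: [0.0, -0.001, 1.0, 0.0]
wrist_force: [-0.8, -0.6, -0.1]
opening: 0.908
time_s: 69.9
tool_pos: [0.5854, -0.0195, 0.274]
ee_rot: [0.0, -0.001, 1.0, 0.0]
wrist_force: [0.9, -0.2, -0.1]
opening: 0.998
time_s: 70.57
tool_pos: [0.5369, 0.1414, 0.273]
ee_rot: [0.0, -0.0, 1.0, 0.0]
wrist_force: [0.1, 0.0, -0.1]
opening: 1.0
time_s: 71.23
tool_pos: [0.4888, 0.3013, 0.273]
ee_rot: [0.0, -0.0, 1.0, 0.0]
wrist_force: [0.3, 0.9, 1.0]
opening: 1.005
time_s: 71.57
tool_pos: [0.4898, 0.2989, 0.2726]
ee_rot: [0.0, 0.0, 1.0, -0.0]
wrist_force: [-0.1, -0.4, 0.3]
opening: 1.004
(570, 690, 3)
sq [ 1.4 -0.9 -0. ]
wide [ 0.8 -0.3  0. ]
rnd [ 0.8 -0.1  0. ]
```

View pics/cmp.png

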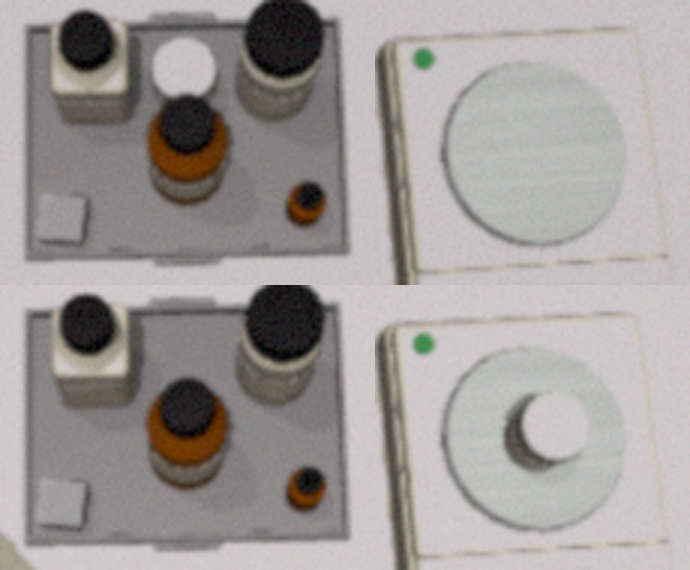

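Compared with the start (top row), the three bottles, dropper and cover box are in the same places. The jar stands upright on the pan, with its lid at (555,427) shifted only by perspective. I'm handing it in.

```bash
python3 - <<'E'
from h import *
c=load('t9'); print(atz(c,385+(555-375)/3,145+(427-285)/3,.126))
print(env.close_job())
E
```

```text
[ 0.5432163  -0.32494471  0.126     ]
the job is handed in; nothing more can be done
None
```

I finished the job and handed it in at about 72 s of the 147 s allowed. No verdict was reported. I moved the three tall bottles to the side tray, set the jar on the balance pan, then put each bottle back where it had stood.

- **Bottles:** in the last top picture all three stand upright, 0.8 to 1.7 mm from where they started (limit 15 mm).
- **Jar:** it stands upright about 2 to 5 mm from the pan centre (limit 15 mm). My estimates of the pan centre disagreed by about 5 mm in x, so that distance is only that certain. The force rose by about 2 N when the jar touched the pan.
- **Bystanders:** the dropper bottle and cover-glass box look unmoved in that picture. I did not check the Petri dishes again at the end, but the hand stayed well clear of them.
- **Robot:** released and clear of everything, standing still above the side tray. No check failed.

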